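# Heft, sort and start: float bowls for the parts cleaner

## Task

Some of the capped carburetor float bowls on the bench still have parts inside and you can only tell by their weight: heft each one, stand every empty bowl (under 250 g) upright in the steel tank of the parts cleaner and every full one (over 350 g) upright in the red tray; a bowl in between may go in either. Once all are sorted, start the cleaner: press its black timer knob down and, keeping it down, turn it clockwise until you feel the stop, then let it go so that it springs back up. Leave the other things on the bench where they are.

Things in the scene. Friction and masses are not known exactly. Their poses are not given: they have to be found in the camera images.
- bowl_1: Loose aluminium float bowl with black cap, upright: body 54 mm across, 50 mm high with the cap rim; on top a round black grip stem 26 mm across, 32 mm high (82 mm overall), gripped across from above at any yaw. Origin: centre of its underside, z up. Bowls look alike; each weighs 120 to 600 g, anew at every start. May be absent.
- bowl_2: Loose aluminium float bowl with black cap, upright: body 54 mm across, 50 mm high with the cap rim; on top a round black grip stem 26 mm across, 32 mm high (82 mm overall), gripped across from above at any yaw. Origin: centre of its underside, z up. Bowls look alike; each weighs 120 to 600 g, anew at every start. May be absent.
- bowl_3: Loose aluminium float bowl with black cap, upright: body 54 mm across, 50 mm high with the cap rim; on top a round black grip stem 26 mm across, 32 mm high (82 mm overall), gripped across from above at any yaw. Origin: centre of its underside, z up. Bowls look alike; each weighs 120 to 600 g, anew at every start. May be absent.
- bowl_4: Loose aluminium float bowl with black cap, upright: body 54 mm across, 50 mm high with the cap rim; on top a round black grip stem 26 mm across, 32 mm high (82 mm overall), gripped across from above at any yaw. Origin: centre of its underside, z up. Bowls look alike; each weighs 120 to 600 g, anew at every start. May be absent.
- bowl_5: Loose aluminium float bowl with black cap, upright: body 54 mm across, 50 mm high with the cap rim; on top a round black grip stem 26 mm across, 32 mm high (82 mm overall), gripped across from above at any yaw. Origin: centre of its underside, z up. Bowls look alike; each weighs 120 to 600 g, anew at every start. May be absent.
- bowl_6: Loose aluminium float bowl with black cap, upright: body 54 mm across, 50 mm high with the cap rim; on top a round black grip stem 26 mm across, 32 mm high (82 mm overall), gripped across from above at any yaw. Origin: centre of its underside, z up. Bowls look alike; each weighs 120 to 600 g, anew at every start. May be absent.
- washer: Parts cleaner, fixed on either side of the bench: open steel tank, blue control box 90 x 230 mm, 60 mm high, against its -x side. Origin: under the tank centre at bench level, x from control box across the tank, z up. Timer knob in the middle of the control box, 125 mm from the origin in -x.
- basket: Flat dark steel basket floor fixed inside the cleaner's tank; origin at the centre of its upper face, 12 mm above the bench, axes as the cleaner. Tank inside 150 mm (x) by 220 mm (y), walls 5 mm thick, their top 60 mm above the bench.
- tray: Red open plastic tray fixed on the other side of the bench from the cleaner, outside 160 mm (x) by 230 mm (y), walls 5 mm thick and 40 mm high, inside 150 by 220 mm, with a flat red liner inside. Origin: under its centre, at bench level, z up.
- tray_mat: Red plastic liner fixed on the floor of the red tray, 149 by 219 mm; origin at the centre of its upper face, 8 mm above the bench.
- knob_grip (a point): Point on the timer knob's axis where the TCP goes: 21 mm above the knob's disc (54 mm across), 5 mm below the top of its grip bar. Turns and sinks with the knob. Bar 54 mm long along this x, 16 mm wide (y), 26 mm high; grip it across its width from above. Top of the bar 105 mm above the bench when up.
- knob_press (a joint): How far the timer knob is pressed down, m: 0 up, 0.009 fully down. A spring pushes it up: 2.5 N at the top, about 9 N fully down. While up, a locking pin keeps the knob from turning (do not force it); pressed 6.5 mm or more it is free to turn. Between its two ends of turn the pin keeps it from rising; at both ends it springs up when let go.
- knob_turn (a joint): Turn of the timer knob, rad, clockwise seen from above: 0 at the start, growing clockwise up to a fixed stop somewhere between 1.1 and 1.5 rad. Light friction, no return spring.
- fuel_cap: Bystander, to be left alone: black plastic fuel cap 64 mm across, 31 mm high, standing among the bowls. Origin: centre of its underside.
- plug_a: Bystander, to be left alone: white porcelain spark plug with a copper tip, 86 mm long, 20 mm thick, lying along its x. Origin: under its middle.
- plug_b: Bystander: a second spark plug like plug_a.
- socket: Bystander: chrome spark plug socket standing upright, 30 mm across, 70 mm high, beyond the bowls. Origin: centre of its underside.

How it is judged:
On the way, in this order (a step that is already met when the one before it is completed fails the run):
1. every bowl stands sorted by weight, in the tank or the red tray (((x of bowl_1 in the frame of washer between -0.056 and 0.056 m and y of bowl_1 in the frame of washer between -0.092 and 0.092 m and z of bowl_1 in the frame of washer below 0.025 m and angle between bowl_1's own z axis and vertical below 0.15 rad and contact force between bowl_1 and basket between 0.5 and 3.6 N) or (x of bowl_1 in the frame of tray between -0.056 and 0.056 m and y of bowl_1 in the frame of tray between -0.092 and 0.092 m and z of bowl_1 in the frame of tray below 0.025 m and angle between bowl_1's own z axis and vertical below 0.15 rad and contact force between bowl_1 and tray_mat above 2.3 N)) and ((x of bowl_2 in the frame of washer between -0.056 and 0.056 m and y of bowl_2 in the frame of washer between -0.092 and 0.092 m and z of bowl_2 in the frame of washer below 0.025 m and angle between bowl_2's own z axis and vertical below 0.15 rad and contact force between bowl_2 and basket between 0.5 and 3.6 N) or (x of bowl_2 in the frame of tray between -0.056 and 0.056 m and y of bowl_2 in the frame of tray between -0.092 and 0.092 m and z of bowl_2 in the frame of tray below 0.025 m and angle between bowl_2's own z axis and vertical below 0.15 rad and contact force between bowl_2 and tray_mat above 2.3 N)) and ((x of bowl_3 in the frame of washer between -0.056 and 0.056 m and y of bowl_3 in the frame of washer between -0.092 and 0.092 m and z of bowl_3 in the frame of washer below 0.025 m and angle between bowl_3's own z axis and vertical below 0.15 rad and contact force between bowl_3 and basket between 0.5 and 3.6 N) or (x of bowl_3 in the frame of tray between -0.056 and 0.056 m and y of bowl_3 in the frame of tray between -0.092 and 0.092 m and z of bowl_3 in the frame of tray below 0.025 m and angle between bowl_3's own z axis and vertical below 0.15 rad and contact force between bowl_3 and tray_mat above 2.3 N)) and ((x of bowl_4 in the frame of washer between -0.056 and 0.056 m and y of bowl_4 in the frame of washer between -0.092 and 0.092 m and z of bowl_4 in the frame of washer below 0.025 m and angle between bowl_4's own z axis and vertical below 0.15 rad and contact force between bowl_4 and basket between 0.5 and 3.6 N) or (x of bowl_4 in the frame of tray between -0.056 and 0.056 m and y of bowl_4 in the frame of tray between -0.092 and 0.092 m and z of bowl_4 in the frame of tray below 0.025 m and angle between bowl_4's own z axis and vertical below 0.15 rad and contact force between bowl_4 and tray_mat above 2.3 N)) and ((x of bowl_5 in the frame of washer between -0.056 and 0.056 m and y of bowl_5 in the frame of washer between -0.092 and 0.092 m and z of bowl_5 in the frame of washer below 0.025 m and angle between bowl_5's own z axis and vertical below 0.15 rad and contact force between bowl_5 and basket between 0.5 and 3.6 N) or (x of bowl_5 in the frame of tray between -0.056 and 0.056 m and y of bowl_5 in the frame of tray between -0.092 and 0.092 m and z of bowl_5 in the frame of tray below 0.025 m and angle between bowl_5's own z axis and vertical below 0.15 rad and contact force between bowl_5 and tray_mat above 2.3 N)) and ((x of bowl_6 in the frame of washer between -0.056 and 0.056 m and y of bowl_6 in the frame of washer between -0.092 and 0.092 m and z of bowl_6 in the frame of washer below 0.025 m and angle between bowl_6's own z axis and vertical below 0.15 rad and contact force between bowl_6 and basket between 0.5 and 3.6 N) or (x of bowl_6 in the frame of tray between -0.056 and 0.056 m and y of bowl_6 in the frame of tray between -0.092 and 0.092 m and z of bowl_6 in the frame of tray below 0.025 m and angle between bowl_6's own z axis and vertical below 0.15 rad and contact force between bowl_6 and tray_mat above 2.3 N))), for 0.3 s.
2. the timer knob is pressed down, not yet turned (value of joint knob_press above 0.0055 m and value of joint knob_turn below 0.5 rad), for 0.05 s.
3. held down, the knob is turned most of the way (value of joint knob_press above 0.004 m and value of joint knob_turn above 0.8 rad), for 0.02 s.
4. the knob has come to its stop and sprung back up (value of joint knob_press below 0.002 m and value of joint knob_turn above 1.22 rad), for 0.2 s.
At the end, for the whole second after the job is handed in: Every bowl present stands upright (within 0.15 rad), at rest, on the floor of the tank or the red tray: under 250 g in the tank, over 350 g in the tray, in between in either. The timer knob is up (pressed less than 2 mm) and at its clockwise stop (within about 0.1 rad) (all of step 1 and all of step 4 and linear speed of each of bowl_1, bowl_2, bowl_3, bowl_4, bowl_5, bowl_6 below 0.03 m/s); the robot touches nothing.
It fails at once if the knob is forced round without being held down (value of joint knob_press below 0.004 m and value of joint knob_turn between 0.12 and 1.15 rad).
It fails at once if a bystander on the bench (fuel cap, spark plugs, socket) is shifted by more than 50 mm (distance of any of fuel_cap, plug_a, plug_b, socket from where it was at the start of the episode above 0.05 m).
Of bowl_1, bowl_2, bowl_3, bowl_4, bowl_5, bowl_6 only 4 to 6 are there at a start; the rules pass over those that are not, and their reading is None.
At some moment in a run one of bowl_1, bowl_2, bowl_3, bowl_4, bowl_5, bowl_6 may be knocked a few centimetres aside while the robot is not near it.
It also fails if it takes over 210 s, if anything falls off the work surface, if the arm or the gripper's body presses on something with over 40 N, if the wrist force passes 120 N, or if a joint passes its speed limit or range.

## Robot

A 7-joint arm with a two-finger parallel gripper is mounted at the origin on the work surface. World frame = base frame: x ahead of the robot, y to its left, z up, the work surface at z = 0. Lengths are in m, angles in rad, forces in N, time in s.
With the tool pointing down it reaches from about 0.4 to 0.875 m from the base axis. Payload 19.3 kg.
Tool frame: the origin (TCP) lies between the finger pads, 19 mm behind the fingertips; this is the grasp point; x points along the fingers, y is the direction in which the jaws open and shut, and the axes are right-handed (so a half turn about x gives the same grasp; the last joint's range is limited). The gripper opens to 85 mm and grips with 20 to 120 N. Pads are 22 mm wide; open, the fingers measure 114 mm over their backs; the gripper's body (76 mm by 85 mm) begins 54 mm behind the grasp point. The pads swing forward as they close: fully open they stand 13 mm farther back than shut.
Start: joints at [-1.379, 0.521, -0.036, 1.599, 0.021, 1.021, -0.113], TCP at [0.162, 0.604, 0.25] pointing down, gripper open.
Joint ranges: [-2.91, 2.91], [-0.3, 2.13], [-1.5, 1.42], [0.17, 2.43], [-1.26, 4.41], [0.16, 1.93], [-2.52, 2.52]. Speed limits (rad/s): [1.89, 1.89, 2.39, 2.39, 3.01, 3.01, 3.01].

## Interface

Orientations are given as [roll, pitch, yaw] about the fixed x, y, z axes, in that order (R = Rz(yaw) Ry(pitch) Rx(roll)).
In Python, from workcell import bot gives the robot as it stands.
- The arm moves only by the shell command python3 -m creep 'ROWS' [FORCE]. ROWS is JSON, a list of rows, each an object of numbers: "wx", "wy", "wz": the turn, a rotation vector about the tool's x, y, z in degrees; "tx", "ty", "tz": the shift along the tool's x, y, z in m; "claw": the closure, from 0 (fully open) to 1 (shut). A call has 1 to 8 rows; each row is the pose to reach, as a shift and turn from the pose measured when the call began, along the tool's axes at that moment; what a row does not reach only later rows make up. A row lasts 1/10 s, in which the tool goes at most 50 mm and 8.59 degrees, less where a joint would pass 70% of its speed; a pose out of reach is approached as far as the arm can. A call with a gripper value outside its range is refused whole. The fingers move at their own pace and stop on an object; FORCE is the grip in N (left out, the last holds). Time passes only in rows, so rows that repeat a pose let the fingers close. It gives the time, the measured TCP pose, the force and the opening at its end, in the units of the state.
- bot.observe(): the state, without advancing time (a new reading comes with each control period).
- bot.grab_frame(name): name is "scene" or "top"; returns the picture (480x640x3 uint8, blue, green, red); there is no depth.
- bot.get_calibration(name): a dict with "fx", "fy", "cx", "cy" (pixels), "R" (3x3) and "t" (3): a world point X has camera coordinates R X + t. Camera axes: x right, y down, z forward; pixel columns grow to the right and rows downward; lengths in m; the calibration is good to about 2 mm. A picture is of the moment at which its call begins. get_calibration takes no time and is no camera call.
- bot.job_done(): hands the job in, once; it reports no verdict.
The state is a dict: "clock": time; "qpos": joint angles; "qd": joint speeds; "joint_efforts": joint torques, N m; "position": TCP position; "tool_rot": TCP orientation; "force": force on the tool from outside, world axes, zero at the start; "moment": the same for the moment, N m; "grip_width": finger opening in m.
Only numpy, scipy, OpenCV 4.12 (cv2) and the standard library are available. Lean on these libraries where they do the work, as an engineer would, in place of code of your own. Each camera call takes 0.05 s, during which the arm holds its last target.

## Working session

There is one attempt and no reset: what is moved stays moved. The work goes in short steps, Python scripts to look and compute and a shell command to move; the robot and the scene stay as the last step left them, time stands still between calls to the robot, and variables do not carry over. Pictures are saved under pics/ and viewed, and the job is handed in when it is done.

```bash
mkdir -p pics; ls; python3 - <<'E'
from workcell import bot
import cv2
print(bot.observe())
for n in("scene","top"):
    cv2.imwrite(f"pics/{n}0.png",bot.grab_frame(n)); print(n,bot.get_calibration(n))
E
```

```text
pics
{'clock': 0.0, 'qpos': array([-1.3792244 ,  0.52203739, -0.03634143,  1.59997143,  0.02124127,
        1.02108795, -0.11280595]), 'qd': array([ 0.00138787,  0.00034832,  0.00116873,  0.00128957, -0.0017699 ,
       -0.00084644,  0.00086185]), 'joint_efforts': array([ 1.99952134e-03, -9.27110910e+01,  1.98083192e+00, -3.69941890e+01,
        1.78821216e-02,  8.29583500e-03,  3.96878204e-05]), 'position': array([0.16170372, 0.60341159, 0.2494241 ]), 'tool_rot': array([-1.47534464,  1.56967832, -1.73709941]), 'force': array([ 0.19506046, -0.24034136,  0.01727089]), 'moment': array([0.00851943, 0.00708082, 0.00819616]), 'grip_width': 0.08552913106101717}
scene {'fx': 488.1500392160227, 'fy': 488.1500392160227, 'cx': 327.6627449559074, 'cy': 239.48321796940095, 'R': array([[-0.15210445,  0.98828136, -0.01281366],
       [ 0.82352716,  0.11955758, -0.55453495],
       [-0.54650458, -0.09489963, -0.83206178]]), 't': array([ 0.09388124, -0.43631322,  1.53572743])}
top {'fx': 539.7093435695979, 'fy': 539.7093435695979, 'cx': 317.6989116641613, 'cy': 229.49880931230487, 'R': array([[ 0.02651176, -0.99891185,  0.03836991],
       [-0.98352014, -0.03293186, -0.17777408],
       [ 0.17884423, -0.03302448, -0.983323  ]]), 't': array([-0.04152683,  0.59214962,  0.99889405])}
```

View pics/scene0.png

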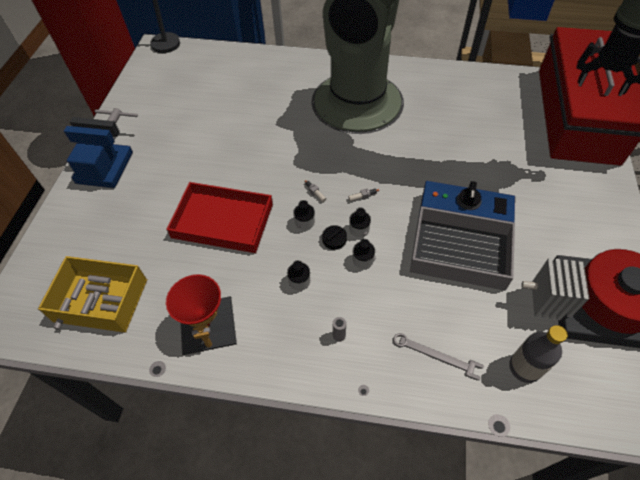

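View pics/top0.png

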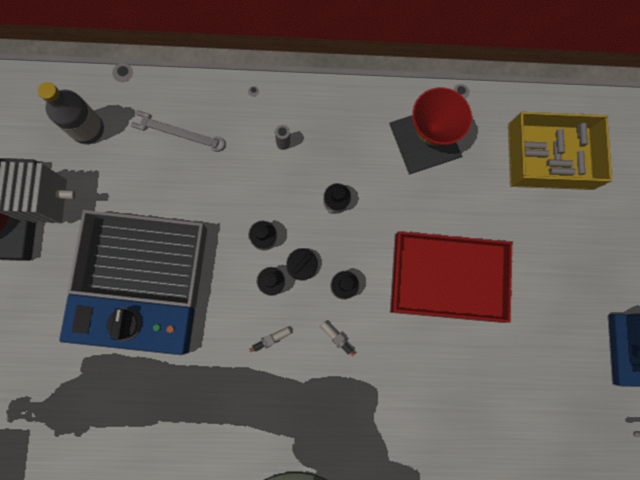

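The scene shows four bowls, at about (263,235), (337,198), (271,281) and (345,285) in the top view. The fuel cap is at (302,265), the tank at left and the tray at right. I'll enlarge it to read the stem tops.

```bash
cat > h.py <<'E'
import numpy as np, cv2
from workcell import bot
from scipy.spatial.transform import Rotation as Ro
def ray(n,u,v,z):
    c=bot.get_calibration(n);d=c["R"].T@np.array([(u-c["cx"])/c["fx"],(v-c["cy"])/c["fy"],1]);o=-c["R"].T@c["t"]
    return o+d*(z-o[2])/d[2]
def proj(n,X):
    c=bot.get_calibration(n);p=c["R"]@np.asarray(X,float)+c["t"];return np.array([c["fx"]*p[0]/p[2]+c["cx"],c["fy"]*p[1]/p[2]+c["cy"]])
def to_tool(dx):
    s=bot.observe();return Ro.from_euler("xyz",s["tool_rot"]).inv().apply(dx)
def crop(img,u,v,w,h,k,name):
    c=img[v:v+h,u:u+w];cv2.imwrite("pics/"+name,np.clip(cv2.resize(c,None,fx=k,fy=k,interpolation=cv2.INTER_CUBIC).astype(float)*1.8,0,255).astype("uint8"))
E
python3 - <<'E'
from h import *
im=cv2.imread("pics/top0.png")
crop(im,235,175,130,120,6,"c1.png");crop(im,55,205,155,155,3,"c2.png")
crop(im,385,225,135,105,3,"c3.png")
s=bot.observe();print(Ro.from_euler("xyz",s["tool_rot"]).as_matrix().round(3))
E
```

```text
[[-0.     0.259  0.966]
 [-0.001  0.966 -0.259]
 [-1.    -0.001  0.   ]]
```

View pics/c1.png

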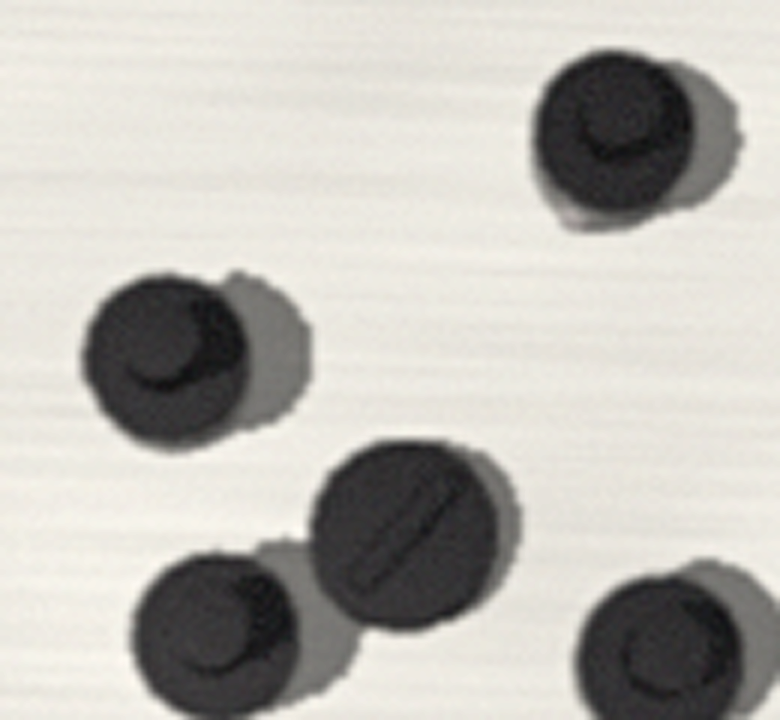

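View pics/c2.png

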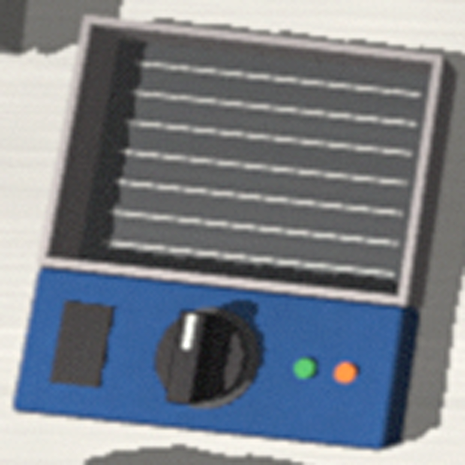

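View pics/c3.png

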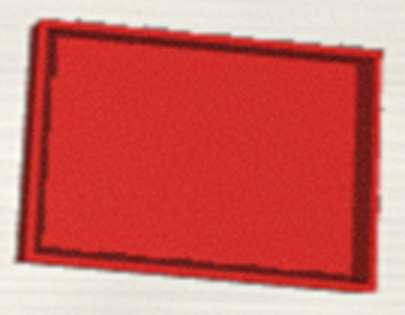

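```bash
python3 - <<'E'
from h import *
def c1(p,z):return ray("top",235+p[0]/6,175+p[1]/6,z)
for n,a,b in [("A",(615,130),(622,110)),("B",(166,355),(162,340)),("C",(216,635),(210,623)),("D",(660,657),(668,650))]:
    print(n,c1(a,.05)[:2].round(4),c1(b,.082)[:2].round(4))
print("cap",c1((404,535),.031).round(4))
T=np.array([ray("top",55+u/3,205+v/3,.06)[:2] for u,v in[(88,18),(442,58),(405,303),(42,266)]])
Y=np.array([ray("top",385+u/3,225+v/3,.04)[:2] for u,v in[(33,22),(382,50),(373,290),(20,260)]])
for q in (T,Y):
    c=q.mean(0);print(q.round(3).tolist(),c.round(4),[np.linalg.norm(q[i]-q[i-1]).round(3) for i in range(4)])
    ex=(q[0]+q[1]-q[2]-q[3])/2;ey=(q[0]+q[3]-q[1]-q[2])/2
    print("xyaw",np.degrees(np.arctan2(ex[1],ex[0])),"y->",np.degrees(np.arctan2(-ey[0],ey[1])), "knob",c-.125*ex/np.linalg.norm(ex))
# knob bar top white end ~ crop
for u,v in[(196,316),(177,400),(209,357)]: print(ray("top",55+u/3,205+v/3,.105).round(4))
for u,v in[(300,330),(260,338),(340,338)]: print("plug",ray("top",u,v,.01).round(3))
E
```

```text
A [ 0.6613 -0.0614] [ 0.66   -0.0613]
B [0.581 0.083] [0.5803 0.0823]
C [0.4908 0.0631] [0.4918 0.0635]
D [ 0.488  -0.0793] [ 0.4877 -0.079 ]
cap [0.5269 0.0039 0.031 ]
[[0.613, 0.425], [0.595, 0.199], [0.438, 0.212], [0.455, 0.437]] [0.5253 0.3183] [np.float64(0.159), np.float64(0.227), np.float64(0.157), np.float64(0.226)]
xyaw -4.532634716689009 y-> -4.417945243870942 knob [0.40064486 0.32822415]
[[0.595, -0.18], [0.584, -0.414], [0.426, -0.402], [0.439, -0.172]] [ 0.5111 -0.2917] [np.float64(0.156), np.float64(0.234), np.float64(0.158), np.float64(0.23)]
xyaw -3.7036691158810133 y-> -2.967194125021002 knob [ 0.38633329 -0.28360554]
[0.4258 0.3256 0.105 ]
[0.3768 0.3322 0.105 ]
[0.4021 0.3158 0.105 ]
plug [0.399 0.004 0.01 ]
plug [0.382 0.082 0.01 ]
plug [ 0.386 -0.075  0.01 ]
```

The stem and cap estimates agree within about 1.5 mm, and the tank and tray sizes match what was given. I'll start with bowl B at (0.581, 0.083).

```bash
python3 -m creep '[{"wx":-15,"ty":-0.395,"tz":0.54,"tx":0.05,"claw":0},{"wx":-15,"ty":-0.395,"tz":0.54,"tx":0.05,"claw":0},{"wx":-15,"ty":-0.395,"tz":0.54,"tx":0.05,"claw":0},{"wx":-15,"ty":-0.395,"tz":0.54,"tx":0.05,"claw":0},{"wx":-15,"ty":-0.395,"tz":0.54,"tx":0.05,"claw":0},{"wx":-15,"ty":-0.395,"tz":0.54,"tx":0.05,"claw":0},{"wx":-15,"ty":-0.395,"tz":0.54,"tx":0.05,"claw":0},{"wx":-15,"ty":-0.395,"tz":0.54,"tx":0.05,"claw":0}]' 40
cat > g.py <<'E'
import sys
from h import *
s=bot.observe();R=Ro.from_euler("xyz",s["tool_rot"])
print(round(s["clock"],2),s["position"].round(4),"y->",np.degrees(np.arctan2(-R.as_matrix()[0,1],R.as_matrix()[1,1])).round(2),"down",R.as_matrix()[:,0].round(3),"F",s["force"].round(2),"w",round(s["grip_width"],4))
print("q",s["qpos"].round(2))
if len(sys.argv)>3: print("tool shift",R.inv().apply(np.array(list(map(float,sys.argv[1:4])))-s["position"]).round(4))
E
python3 g.py .5807 .0825 .2
```

```text
0.1 [0.1617 0.6034 0.2495] y-> -15.0 down [-0.    -0.001 -1.   ] F [-0.37 -0.62  0.42] w 0.0856
q [-1.38  0.52 -0.04  1.6   0.02  1.02 -0.11]
tool shift [ 0.0499 -0.3947  0.5395]$[0]: bad value
```

```bash
python3 -m creep '[{"wx":-8,"ty":-0.025,"tz":0.035,"tx":0.005,"claw":0},{"wx":-15,"ty":-0.05,"tz":0.07,"tx":0.01,"claw":0}]' 40; echo; python3 -m creep '[{"wx":0,"wy":0,"wz":0,"ty":-0.025,"tz":0.035,"tx":0.005,"claw":0}]' 40
python3 g.py .5807 .0825 .2
```

```text
clock: 0.2
position: [0.1854, 0.5728, 0.2441]
tool_rot: [3.059, 1.569, 2.803]
force: [0.7, 0.1, -0.5]
grip_width: 0.0857
0.2 [0.1854 0.5728 0.2441] y-> -14.65 down [-0.002  0.001 -1.   ] F [ 0.68  0.15 -0.48] w 0.0857
q [-1.33  0.49 -0.04  1.67  0.02  0.98 -0.06]
tool shift [ 0.0429 -0.3744  0.5066]$[0]: bad value
```

```bash
python3 -m creep '[{"wx":-14.6,"wy":0,"wz":0,"ty":-0.374,"tz":0.507,"tx":0.04,"claw":0},{"wx":-14.6,"wy":0,"wz":0,"ty":-0.374,"tz":0.507,"tx":0.04,"claw":0},{"wx":-14.6,"wy":0,"wz":0,"ty":-0.374,"tz":0.507,"tx":0.04,"claw":0},{"wx":-14.6,"wy":0,"wz":0,"ty":-0.374,"tz":0.507,"tx":0.04,"claw":0},{"wx":-14.6,"wy":0,"wz":0,"ty":-0.374,"tz":0.507,"tx":0.04,"claw":0},{"wx":-14.6,"wy":0,"wz":0,"ty":-0.374,"tz":0.507,"tx":0.04,"claw":0},{"wx":-14.6,"wy":0,"wz":0,"ty":-0.374,"tz":0.507,"tx":0.04,"claw":0},{"wx":-14.6,"wy":0,"wz":0,"ty":-0.374,"tz":0.507,"tx":0.04,"claw":0}]'
python3 g.py .5807 .0825 .2
```

```text
clock: 1.0
position: [0.4401, 0.2574, 0.2179]
tool_rot: [2.838, 1.568, 2.837]
force: [0.7, 1.9, 0.1]
grip_width: 0.0854
1.0 [0.4401 0.2574 0.2179] y-> -0.04 down [-0.002  0.001 -1.   ] F [0.73 1.88 0.13] w 0.0854
q [-0.64  0.38 -0.01  1.93  0.    0.83  0.92]
tool shift [ 0.0174 -0.1749  0.1408]
```

```bash
python3 -m creep '[{"wx":0,"wy":0,"wz":0,"ty":-0.175,"tz":0.141,"tx":0.018,"claw":0},{"wx":0,"wy":0,"wz":0,"ty":-0.175,"tz":0.141,"tx":0.018,"claw":0},{"wx":0,"wy":0,"wz":0,"ty":-0.175,"tz":0.141,"tx":0.018,"claw":0},{"wx":0,"wy":0,"wz":0,"ty":-0.175,"tz":0.141,"tx":0.018,"claw":0},{"wx":0,"wy":0,"wz":0,"ty":-0.175,"tz":0.141,"tx":0.018,"claw":0},{"wx":0,"wy":0,"wz":0,"ty":-0.175,"tz":0.141,"tx":0.018,"claw":0},{"wx":0,"wy":0,"wz":0,"ty":-0.175,"tz":0.141,"tx":0.018,"claw":0},{"wx":0,"wy":0,"wz":0,"ty":-0.175,"tz":0.141,"tx":0.018,"claw":0}]'
python3 g.py .5807 .0825 .073
python3 - <<'E'
from h import *
cv2.imwrite("pics/top1.png",bot.grab_frame("top"))
cv2.imwrite("pics/scene1.png",bot.grab_frame("scene"))
E
```

```text
clock: 1.8
position: [0.5804, 0.0833, 0.1993]
tool_rot: [2.779, 1.568, 2.779]
force: [0.1, 0.4, -0.6]
grip_width: 0.0855
1.8 [0.5804 0.0833 0.1993] y-> 0.03 down [-0.003  0.001 -1.   ] F [ 0.14  0.37 -0.63] w 0.0855
q [-0.27  0.52  0.03  1.75 -0.02  0.87  1.35]
tool shift [ 0.1263 -0.001   0.0007]
```

View pics/scene1.png

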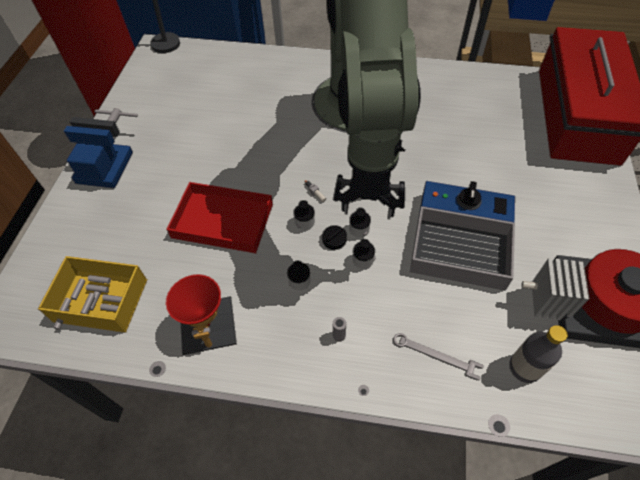

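```bash
python3 -m creep '[{"wx":0,"wy":0,"wz":0,"ty":-0.001,"tz":0.001,"tx":0.05,"claw":0},{"wx":0,"wy":0,"wz":0,"ty":-0.001,"tz":0.001,"tx":0.09,"claw":0},{"wx":0,"wy":0,"wz":0,"ty":-0.001,"tz":0.001,"tx":0.116,"claw":0},{"wx":0,"wy":0,"wz":0,"ty":-0.001,"tz":0.001,"tx":0.126,"claw":0},{"wx":0,"wy":0,"wz":0,"ty":-0.001,"tz":0.001,"tx":0.126,"claw":0.5},{"wx":0,"wy":0,"wz":0,"ty":-0.001,"tz":0.001,"tx":0.126,"claw":1},{"wx":0,"wy":0,"wz":0,"ty":-0.001,"tz":0.001,"tx":0.126,"claw":1},{"wx":0,"wy":0,"wz":0,"ty":-0.001,"tz":0.001,"tx":0.126,"claw":1}]' 40
python3 g.py .5807 .0825 .2
```

```text
clock: 2.7
position: [0.5818, 0.0827, 0.0748]
tool_rot: [1.882, 1.569, 1.882]
force: [0.3, -0.2, -0.1]
grip_width: 0.0283
2.7 [0.5818 0.0827 0.0748] y-> 0.05 down [-0.     0.001 -1.   ] F [ 0.26 -0.18 -0.14] w 0.0283
q [-0.26  0.7   0.02  1.82 -0.03  0.62  1.35]
tool shift [-0.1252 -0.     -0.0012]
```

```bash
python3 -m creep '[{"wx":0,"wy":0,"wz":0,"ty":0,"tz":0,"tx":0,"claw":1},{"wx":0,"wy":0,"wz":0,"ty":0,"tz":0,"tx":0,"claw":1},{"wx":0,"wy":0,"wz":0,"ty":0,"tz":0,"tx":-0.03,"claw":1},{"wx":0,"wy":0,"wz":0,"ty":0,"tz":0,"tx":-0.07,"claw":1},{"wx":0,"wy":0,"wz":0,"ty":0,"tz":0,"tx":-0.11,"claw":1},{"wx":0,"wy":0,"wz":0,"ty":0,"tz":0,"tx":-0.125,"claw":1},{"wx":0,"wy":0,"wz":0,"ty":0,"tz":0,"tx":-0.125,"claw":1},{"wx":0,"wy":0,"wz":0,"ty":0,"tz":0,"tx":-0.125,"claw":1}]' 40
for i in 1 2 3 4; do python3 -m creep '[{"wx":0,"wy":0,"wz":0,"ty":0,"tz":0,"tx":0,"claw":1}]'|grep -E "force|width"; done
python3 g.py .5807 .0825 .2
python3 - <<'E'
from h import *
v=[]
for i in range(8):
    bot.grab_frame("top");v.append(bot.observe()["force"])
print(np.round(v,2),np.mean(v,0),bot.observe()["joint_efforts"].round(2))
E
```

```text
clock: 3.5
position: [0.5814, 0.0825, 0.199]
tool_rot: [2.403, 1.569, 2.403]
force: [0.0, -0.0, -6.3]
grip_width: 0.0248
force: [-0.2, -0.3, -5.9]
grip_width: 0.0249
force: [0.4, -0.0, -5.3]
grip_width: 0.0248
force: [0.1, -0.5, -5.7]
grip_width: 0.0248
force: [-0.2, 0.5, -5.5]
grip_width: 0.0246
3.9 [0.5794 0.0821 0.1943] y-> 0.06 down [-0.008 -0.    -1.   ] F [-0.18  0.52 -5.49] w 0.0246
q [-0.27  0.53  0.04  1.76 -0.03  0.87  1.35]
tool shift [-0.0057  0.0004  0.0013]
[[-0.57  0.25 -5.48]
 [ 0.37 -0.06 -5.82]
 [-0.22  0.03 -5.17]
 [ 0.46 -0.76 -5.04]
 [ 0.33 -0.17 -5.57]
 [-0.47  0.01 -5.49]
 [-0.58 -0.68 -4.86]
 [-0.63 -0.13 -4.95]] [-0.16369334 -0.18872004 -5.29760088] [-0.000e+00 -9.152e+01  3.670e+00 -3.446e+01  1.000e-02  5.000e-02
 -0.000e+00]
```

Bowl B weighs about 5.4 N (0.55 kg), so it is full and goes to the tray.

```bash
python3 -m creep '[{"wx":0,"wy":0.4,"wz":0,"ty":-0.431,"tz":-0.034,"tx":-0.01,"claw":1},{"wx":0,"wy":0.4,"wz":0,"ty":-0.431,"tz":-0.034,"tx":-0.01,"claw":1},{"wx":0,"wy":0.4,"wz":0,"ty":-0.431,"tz":-0.034,"tx":-0.01,"claw":1},{"wx":0,"wy":0.4,"wz":0,"ty":-0.431,"tz":-0.034,"tx":-0.01,"claw":1},{"wx":0,"wy":0.4,"wz":0,"ty":-0.431,"tz":-0.034,"tx":-0.01,"claw":1},{"wx":0,"wy":0.4,"wz":0,"ty":-0.431,"tz":-0.034,"tx":-0.01,"claw":1},{"wx":0,"wy":0.4,"wz":0,"ty":-0.431,"tz":-0.034,"tx":-0.01,"claw":1},{"wx":0,"wy":0.4,"wz":0,"ty":-0.431,"tz":-0.034,"tx":-0.01,"claw":1}]'
python3 g.py .545 -.349 .19
```

```text
clock: 5.1
position: [0.5483, -0.3185, 0.2048]
tool_rot: [-3.127, 1.557, -3.126]
force: [1.0, 0.1, -4.8]
grip_width: 0.0247
5.1 [ 0.5483 -0.3185  0.2048] y-> 0.07 down [-0.014 -0.    -1.   ] F [ 0.97  0.07 -4.83] w 0.0247
q [ 0.38  0.59  0.08  1.61 -0.05  0.95  2.04]
tool shift [ 0.0149 -0.0304 -0.0031]
```

```bash
python3 -m creep '[{"wx":0,"wy":-0.8,"wz":0,"ty":-0.03,"tz":-0.003,"tx":0.0,"claw":1},{"wx":0,"wy":-0.8,"wz":0,"ty":-0.03,"tz":-0.003,"tx":0.03,"claw":1},{"wx":0,"wy":-0.8,"wz":0,"ty":-0.03,"tz":-0.003,"tx":0.06,"claw":1},{"wx":0,"wy":-0.8,"wz":0,"ty":-0.03,"tz":-0.003,"tx":0.09,"claw":1},{"wx":0,"wy":-0.8,"wz":0,"ty":-0.03,"tz":-0.003,"tx":0.11,"claw":1},{"wx":0,"wy":-0.8,"wz":0,"ty":-0.03,"tz":-0.003,"tx":0.116,"claw":1},{"wx":0,"wy":-0.8,"wz":0,"ty":-0.03,"tz":-0.003,"tx":0.118,"claw":1},{"wx":0,"wy":-0.8,"wz":0,"ty":-0.03,"tz":-0.003,"tx":0.118,"claw":1}]'
python3 g.py .545 -.349 .083
```

```text
clock: 5.9
position: [0.5441, -0.3488, 0.0878]
tool_rot: [-0.584, 1.569, -0.583]
force: [-1.2, -0.4, -4.9]
grip_width: 0.0242
5.9 [ 0.5441 -0.3488  0.0878] y-> 0.06 down [ 0.001 -0.001 -1.   ] F [-1.17 -0.37 -4.94] w 0.0242
q [ 0.44  0.75  0.06  1.66 -0.06  0.73  2.1 ]
tool shift [ 0.0048 -0.0001  0.0009]
```

```bash
python3 -m creep '[{"wx":0,"wy":0,"wz":0,"ty":0,"tz":0,"tx":0.002,"claw":1},{"wx":0,"wy":0,"wz":0,"ty":0,"tz":0,"tx":0.003,"claw":1},{"wx":0,"wy":0,"wz":0,"ty":0,"tz":0,"tx":0.004,"claw":1},{"wx":0,"wy":0,"wz":0,"ty":0,"tz":0,"tx":0.004,"claw":1}]'
python3 g.py .545 -.349 .083
```

```text
clock: 6.3
position: [0.5442, -0.3488, 0.0839]
tool_rot: [-0.568, 1.569, -0.567]
force: [-0.3, 0.1, -6.2]
grip_width: 0.0251
6.3 [ 0.5442 -0.3488  0.0839] y-> 0.07 down [ 0.001 -0.001 -1.   ] F [-0.27  0.12 -6.22] w 0.0251
q [ 0.44  0.76  0.06  1.66 -0.06  0.73  2.1 ]
tool shift [ 0.0009 -0.0002  0.0008]
```

```bash
python3 -m creep '[{"wx":0,"wy":0,"wz":0,"ty":0,"tz":0,"tx":0.001,"claw":1},{"wx":0,"wy":0,"wz":0,"ty":0,"tz":0,"tx":0.001,"claw":0.55},{"wx":0,"wy":0,"wz":0,"ty":0,"tz":0,"tx":0.001,"claw":0.3},{"wx":0,"wy":0,"wz":0,"ty":0,"tz":0,"tx":0.001,"claw":0.3},{"wx":0,"wy":0,"wz":0,"ty":0,"tz":0,"tx":-0.02,"claw":0.3},{"wx":0,"wy":0,"wz":0,"ty":0,"tz":0,"tx":-0.06,"claw":0.3},{"wx":0,"wy":0,"wz":0,"ty":0,"tz":0,"tx":-0.1,"claw":0.3}]'
python3 g.py .488 -.079 .2
python3 - <<'E'
from h import *
im=bot.grab_frame("top");cv2.imwrite("pics/top2.png",im)
E
```

```text
clock: 7.0
position: [0.5438, -0.3486, 0.1849]
tool_rot: [-0.737, 1.57, -0.736]
force: [0.5, -0.4, 0.2]
grip_width: 0.0596
7.0 [ 0.5438 -0.3486  0.1849] y-> 0.07 down [ 0. -0. -1.] F [ 0.55 -0.38  0.25] w 0.0596
q [ 0.43  0.63  0.08  1.61 -0.06  0.91  2.1 ]
tool shift [-0.0152  0.2697 -0.0554]
```

View pics/top2.png

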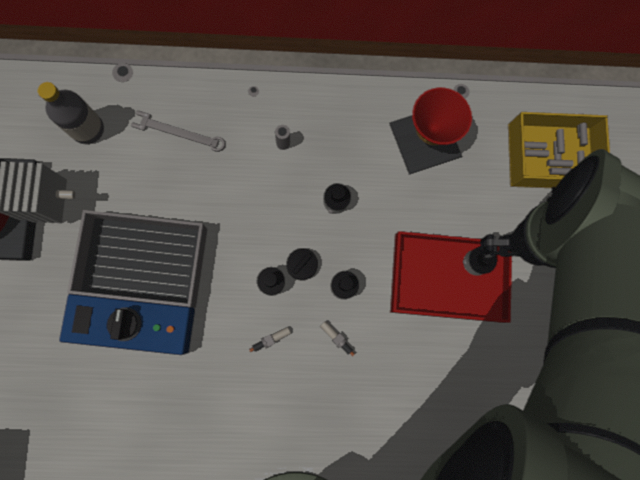

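Bowl B stands in the tray at about (481,262), and the other bowls haven't moved. Next is D.

```bash
python3 -m creep '[{"wx":0,"wy":0,"wz":0,"ty":0.27,"tz":-0.055,"tx":-0.015,"claw":0.3},{"wx":0,"wy":0,"wz":0,"ty":0.27,"tz":-0.055,"tx":-0.015,"claw":0.3},{"wx":0,"wy":0,"wz":0,"ty":0.27,"tz":-0.055,"tx":-0.015,"claw":0.3},{"wx":0,"wy":0,"wz":0,"ty":0.27,"tz":-0.055,"tx":-0.015,"claw":0.3},{"wx":0,"wy":0,"wz":0,"ty":0.27,"tz":-0.055,"tx":-0.015,"claw":0.3},{"wx":0,"wy":0,"wz":0,"ty":0.27,"tz":-0.055,"tx":-0.015,"claw":0.3},{"wx":0,"wy":0,"wz":0,"ty":0.27,"tz":-0.055,"tx":-0.015,"claw":0.3},{"wx":0,"wy":0,"wz":0,"ty":0.27,"tz":-0.055,"tx":-0.015,"claw":0.3}]'
python3 g.py .488 -.079 .074
```

```text
clock: 7.85
position: [0.4909, -0.0801, 0.2056]
tool_rot: [-0.497, 1.561, -0.495]
force: [0.4, -0.8, -0.3]
grip_width: 0.0596
7.85 [ 0.4909 -0.0801  0.2056] y-> 0.09 down [ 0.009 -0.005 -1.   ] F [ 0.37 -0.8  -0.29] w 0.0596
q [-0.    0.38  0.05  1.99 -0.02  0.77  1.64]
tool shift [ 0.1316  0.0017 -0.0041]
```

```bash
python3 -m creep '[{"wx":0,"wy":0.5,"wz":0,"ty":0.002,"tz":-0.004,"tx":0.04,"claw":0.3},{"wx":0,"wy":0.5,"wz":0,"ty":0.002,"tz":-0.004,"tx":0.085,"claw":0.3},{"wx":0,"wy":0.5,"wz":0,"ty":0.002,"tz":-0.004,"tx":0.12,"claw":0.3},{"wx":0,"wy":0.5,"wz":0,"ty":0.002,"tz":-0.004,"tx":0.132,"claw":0.3},{"wx":0,"wy":0.5,"wz":0,"ty":0.002,"tz":-0.004,"tx":0.132,"claw":0.3},{"wx":0,"wy":0.5,"wz":0,"ty":0.002,"tz":-0.004,"tx":0.132,"claw":1},{"wx":0,"wy":0.5,"wz":0,"ty":0.002,"tz":-0.004,"tx":0.132,"claw":1},{"wx":0,"wy":0.5,"wz":0,"ty":0.002,"tz":-0.004,"tx":0.132,"claw":1}]' 40
python3 g.py .488 -.079 .2
```

```text
clock: 8.65
position: [0.4891, -0.0791, 0.0751]
tool_rot: [-1.067, 1.565, -1.066]
force: [-0.6, -1.7, 9.3]
grip_width: 0.0246
8.65 [ 0.4891 -0.0791  0.0751] y-> 0.08 down [ 0.003 -0.005 -1.   ] F [-0.62 -1.7   9.28] w 0.0246
q [ 0.01  0.6   0.03  2.07 -0.03  0.47  1.64]
tool shift [-0.1249 -0.0006 -0.0007]
```

```bash
python3 -m creep '[{"wx":0,"wy":0.2,"wz":0,"ty":0,"tz":0,"tx":-0.01,"claw":1},{"wx":0,"wy":0.2,"wz":0,"ty":0,"tz":0,"tx":-0.04,"claw":1},{"wx":0,"wy":0.2,"wz":0,"ty":0,"tz":0,"tx":-0.08,"claw":1},{"wx":0,"wy":0.2,"wz":0,"ty":0,"tz":0,"tx":-0.12,"claw":1},{"wx":0,"wy":0.2,"wz":0,"ty":0,"tz":0,"tx":-0.125,"claw":1},{"wx":0,"wy":0.2,"wz":0,"ty":0,"tz":0,"tx":-0.125,"claw":1},{"wx":0,"wy":0.2,"wz":0,"ty":0,"tz":0,"tx":-0.125,"claw":1},{"wx":0,"wy":0.2,"wz":0,"ty":0,"tz":0,"tx":-0.125,"claw":1}]' 40
cat > w.py <<'E'
from h import *
v=[]
for i in range(8):
    im=bot.grab_frame("top");v.append(bot.observe()["force"][2])
print(np.round(v,2),"mean",np.mean(v))
E
python3 w.py; python3 g.py .4773 -.235 .2
```

```text
clock: 9.45
position: [0.488, -0.0784, 0.199]
tool_rot: [-2.096, 1.565, -2.095]
force: [0.0, 0.0, -3.4]
grip_width: 0.0244
[-4.24 -3.25 -3.7  -4.11 -3.1  -3.78 -4.04 -4.51] mean -3.8404441905522697
9.85 [ 0.4887 -0.0785  0.1999] y-> 0.07 down [-0.001 -0.005 -1.   ] F [ 0.58 -0.54 -4.51] w 0.0248
q [-0.01  0.39  0.05  1.99 -0.02  0.77  1.63]
tool shift [ 0.0007 -0.1565 -0.0115]
```

Bowl D weighs about 3.8 N (0.39 kg), so it goes to the tray.

```bash
python3 -m creep '[{"wx":0,"wy":0,"wz":0,"ty":-0.157,"tz":-0.011,"tx":0,"claw":1},{"wx":0,"wy":0,"wz":0,"ty":-0.157,"tz":-0.011,"tx":0,"claw":1},{"wx":0,"wy":0,"wz":0,"ty":-0.157,"tz":-0.011,"tx":0,"claw":1},{"wx":0,"wy":0,"wz":0,"ty":-0.157,"tz":-0.011,"tx":0.01,"claw":1},{"wx":0,"wy":0,"wz":0,"ty":-0.157,"tz":-0.011,"tx":0.03,"claw":1},{"wx":0,"wy":0,"wz":0,"ty":-0.157,"tz":-0.011,"tx":0.06,"claw":1},{"wx":0,"wy":0,"wz":0,"ty":-0.157,"tz":-0.011,"tx":0.09,"claw":1},{"wx":0,"wy":0,"wz":0,"ty":-0.157,"tz":-0.011,"tx":0.11,"claw":1}]'
python3 g.py .4773 -.235 .083
```

```text
clock: 10.65
position: [0.4772, -0.2358, 0.0889]
tool_rot: [-2.049, 1.566, -2.048]
force: [0.2, -0.9, -3.6]
grip_width: 0.0248
10.65 [ 0.4772 -0.2358  0.0889] y-> 0.07 down [-0.002 -0.005 -1.   ] F [ 0.15 -0.9  -3.62] w 0.0248
q [ 0.3   0.61  0.06  1.97 -0.06  0.56  1.97]
tool shift [0.0059 0.0008 0.0001]
```

```bash
python3 -m creep '[{"wx":0,"wy":0,"wz":0,"ty":0,"tz":0,"tx":0.003,"claw":1},{"wx":0,"wy":0,"wz":0,"ty":0,"tz":0,"tx":0.006,"claw":1},{"wx":0,"wy":0,"wz":0,"ty":0,"tz":0,"tx":0.006,"claw":1},{"wx":0,"wy":0,"wz":0,"ty":0,"tz":0,"tx":0.006,"claw":0.55},{"wx":0,"wy":0,"wz":0,"ty":0,"tz":0,"tx":0.006,"claw":0.3},{"wx":0,"wy":0,"wz":0,"ty":0,"tz":0,"tx":0.006,"claw":0.3},{"wx":0,"wy":0,"wz":0,"ty":0,"tz":0,"tx":-0.03,"claw":0.3},{"wx":0,"wy":0,"wz":0,"ty":0,"tz":0,"tx":-0.07,"claw":0.3}]'
python3 g.py .6605 -.0613 .2
python3 - <<'E'
from h import *
im=bot.grab_frame("top");cv2.imwrite("pics/top3.png",im)
E
```

```text
clock: 11.45
position: [0.4767, -0.2352, 0.1592]
tool_rot: [-2.449, 1.565, -2.448]
force: [0.8, 0.1, 0.0]
grip_width: 0.0597
11.45 [ 0.4767 -0.2352  0.1592] y-> 0.07 down [-0.005 -0.004 -1.   ] F [0.79 0.12 0.02] w 0.0597
q [ 0.28  0.5   0.08  1.93 -0.05  0.72  1.96]
tool shift [-0.0423  0.1735  0.1838]
```

View pics/top3.png

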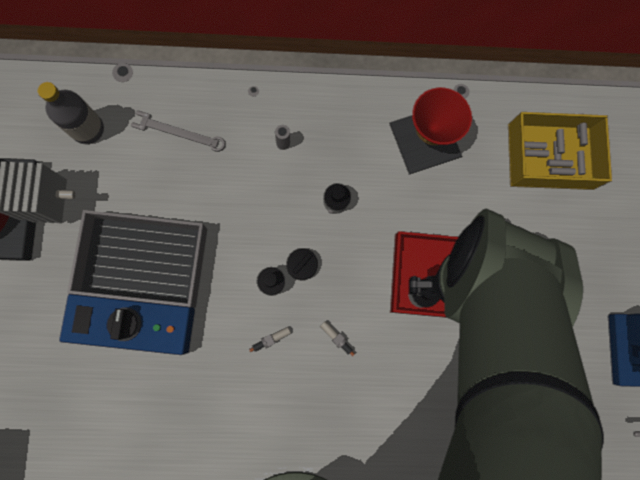

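Bowl A at (337,197) and bowl C at (271,281) are unmoved. Next is A.

```bash
python3 -m creep '[{"wx":0,"wy":0,"wz":0,"ty":0.174,"tz":0.184,"tx":-0.042,"claw":0.3},{"wx":0,"wy":0,"wz":0,"ty":0.174,"tz":0.184,"tx":-0.042,"claw":0.3},{"wx":0,"wy":0,"wz":0,"ty":0.174,"tz":0.184,"tx":-0.042,"claw":0.3},{"wx":0,"wy":0,"wz":0,"ty":0.174,"tz":0.184,"tx":-0.042,"claw":0.3},{"wx":0,"wy":0,"wz":0,"ty":0.174,"tz":0.184,"tx":-0.042,"claw":0.3},{"wx":0,"wy":0,"wz":0,"ty":0.174,"tz":0.184,"tx":-0.042,"claw":0.3},{"wx":0,"wy":0,"wz":0,"ty":0.174,"tz":0.184,"tx":-0.042,"claw":0.3},{"wx":0,"wy":0,"wz":0,"ty":0.174,"tz":0.184,"tx":-0.042,"claw":0.3}]'
python3 g.py .6605 -.0613 .074
```

```text
clock: 12.3
position: [0.6622, -0.063, 0.207]
tool_rot: [-1.236, 1.563, -1.236]
force: [-0.2, -0.9, 0.5]
grip_width: 0.0597
12.3 [ 0.6622 -0.063   0.207 ] y-> -0.0 down [ 0.003 -0.007 -1.   ] F [-0.25 -0.9   0.54] w 0.0597
q [-0.05  0.63  0.08  1.53 -0.05  0.98  1.62]
tool shift [ 0.1329  0.0026 -0.002 ]
```

```bash
python3 -m creep '[{"wx":0,"wy":0,"wz":0,"ty":0.003,"tz":-0.002,"tx":0.04,"claw":0.3},{"wx":0,"wy":0,"wz":0,"ty":0.003,"tz":-0.002,"tx":0.085,"claw":0.3},{"wx":0,"wy":0,"wz":0,"ty":0.003,"tz":-0.002,"tx":0.12,"claw":0.3},{"wx":0,"wy":0,"wz":0,"ty":0.003,"tz":-0.002,"tx":0.132,"claw":0.3},{"wx":0,"wy":0,"wz":0,"ty":0.003,"tz":-0.002,"tx":0.132,"claw":0.3},{"wx":0,"wy":0,"wz":0,"ty":0.003,"tz":-0.002,"tx":0.132,"claw":1},{"wx":0,"wy":0,"wz":0,"ty":0.003,"tz":-0.002,"tx":0.132,"claw":1},{"wx":0,"wy":0,"wz":0,"ty":0.003,"tz":-0.002,"tx":0.132,"claw":1}]' 40
python3 -m creep '[{"wx":0,"wy":0,"wz":0,"ty":0,"tz":0,"tx":-0.01,"claw":1},{"wx":0,"wy":0,"wz":0,"ty":0,"tz":0,"tx":-0.04,"claw":1},{"wx":0,"wy":0,"wz":0,"ty":0,"tz":0,"tx":-0.08,"claw":1},{"wx":0,"wy":0,"wz":0,"ty":0,"tz":0,"tx":-0.12,"claw":1},{"wx":0,"wy":0,"wz":0,"ty":0,"tz":0,"tx":-0.125,"claw":1},{"wx":0,"wy":0,"wz":0,"ty":0,"tz":0,"tx":-0.125,"claw":1},{"wx":0,"wy":0,"wz":0,"ty":0,"tz":0,"tx":-0.125,"claw":1},{"wx":0,"wy":0,"wz":0,"ty":0,"tz":0,"tx":-0.125,"claw":1}]' 40
python3 w.py; python3 g.py .4709 -.3448 .2
```

```text
clock: 13.1
position: [0.6615, -0.0613, 0.077]
tool_rot: [-0.947, 1.562, -0.947]
force: [-2.1, -0.5, 8.1]
grip_width: 0.0242
clock: 13.9
position: [0.6601, -0.0603, 0.2005]
tool_rot: [-1.19, 1.563, -1.19]
force: [-0.1, -0.3, -4.0]
grip_width: 0.0249
[-3.69 -4.26 -4.25 -4.06 -4.54 -4.24 -4.41 -4.58] mean -4.254463648407425
14.3 [ 0.6608 -0.0604  0.2018] y-> -0.03 down [ 0.005 -0.007 -1.   ] F [-0.06  0.01 -4.58] w 0.0249
q [-0.06  0.63  0.08  1.54 -0.05  0.96  1.61]
tool shift [ 0.0029 -0.2845 -0.1898]
```

Bowl A weighs about 4.25 N (0.43 kg), so it goes to the tray at (0.551, -0.239).

```bash
python3 -m creep '[{"wx":0,"wy":0,"wz":0,"ty":-0.179,"tz":-0.109,"tx":0,"claw":1},{"wx":0,"wy":0,"wz":0,"ty":-0.179,"tz":-0.109,"tx":0,"claw":1},{"wx":0,"wy":0,"wz":0,"ty":-0.179,"tz":-0.109,"tx":0,"claw":1},{"wx":0,"wy":0,"wz":0,"ty":-0.179,"tz":-0.109,"tx":0,"claw":1},{"wx":0,"wy":0,"wz":0,"ty":-0.179,"tz":-0.109,"tx":0,"claw":1},{"wx":0,"wy":0,"wz":0,"ty":-0.179,"tz":-0.109,"tx":0,"claw":1},{"wx":0,"wy":0,"wz":0,"ty":-0.179,"tz":-0.109,"tx":0.03,"claw":1}]'
python3 g.py .551 -.239 .085
```

```text
clock: 15.0
position: [0.5542, -0.2398, 0.1754]
tool_rot: [-0.663, 1.556, -0.663]
force: [2.0, 0.6, -4.5]
grip_width: 0.0249
15.0 [ 0.5542 -0.2398  0.1754] y-> -0.04 down [ 0.011 -0.009 -1.   ] F [ 1.97  0.56 -4.52] w 0.0249
q [ 0.25  0.57  0.09  1.74 -0.06  0.82  1.93]
tool shift [ 0.0904  0.0016 -0.0043]
```

```bash
python3 -m creep '[{"wx":0,"wy":0.6,"wz":0.5,"ty":0.002,"tz":-0.003,"tx":0.02,"claw":1},{"wx":0,"wy":0.6,"wz":0.5,"ty":0.002,"tz":-0.003,"tx":0.05,"claw":1},{"wx":0,"wy":0.6,"wz":0.5,"ty":0.002,"tz":-0.003,"tx":0.075,"claw":1},{"wx":0,"wy":0.6,"wz":0.5,"ty":0.002,"tz":-0.003,"tx":0.084,"claw":1},{"wx":0,"wy":0.6,"wz":0.5,"ty":0.002,"tz":-0.003,"tx":0.087,"claw":1},{"wx":0,"wy":0.6,"wz":0.5,"ty":0.002,"tz":-0.003,"tx":0.089,"claw":1}]'
python3 g.py .551 -.239 .085
```

```text
clock: 15.6
position: [0.5528, -0.2384, 0.0869]
tool_rot: [-0.182, 1.569, -0.182]
force: [0.8, -0.5, -3.6]
grip_width: 0.0244
15.6 [ 0.5528 -0.2384  0.0869] y-> -0.01 down [ 0.001 -0.    -1.   ] F [ 0.76 -0.47 -3.61] w 0.0244
q [ 0.26  0.7   0.07  1.78 -0.07  0.66  1.94]
tool shift [ 0.0019 -0.0006 -0.0018]
```

```bash
python3 -m creep '[{"wx":0,"wy":0,"wz":0,"ty":0,"tz":-0.001,"tx":0.002,"claw":1},{"wx":0,"wy":0,"wz":0,"ty":0,"tz":-0.001,"tx":0.002,"claw":1},{"wx":0,"wy":0,"wz":0,"ty":0,"tz":-0.001,"tx":0.002,"claw":0.55},{"wx":0,"wy":0,"wz":0,"ty":0,"tz":-0.001,"tx":0.002,"claw":0.3},{"wx":0,"wy":0,"wz":0,"ty":0,"tz":-0.001,"tx":0.002,"claw":0.3},{"wx":0,"wy":0,"wz":0,"ty":0,"tz":-0.001,"tx":-0.03,"claw":0.3},{"wx":0,"wy":0,"wz":0,"ty":0,"tz":-0.001,"tx":-0.07,"claw":0.3},{"wx":0,"wy":0,"wz":0,"ty":0,"tz":-0.001,"tx":-0.11,"claw":0.3}]'
python3 g.py .491 .0632 .2
python3 -c "
from h import *
im=bot.grab_frame('top');cv2.imwrite('pics/top4.png',im)"
```

```text
clock: 16.4
position: [0.5514, -0.2384, 0.1983]
tool_rot: [-0.129, 1.57, -0.129]
force: [1.2, -0.1, 0.1]
grip_width: 0.0598
16.4 [ 0.5514 -0.2384  0.1983] y-> -0.02 down [ 0.001 -0.    -1.   ] F [ 1.22 -0.13  0.13] w 0.0598
q [ 0.25  0.54  0.09  1.72 -0.06  0.88  1.93]
tool shift [-0.0018  0.3015 -0.0605]
```

View pics/top4.png

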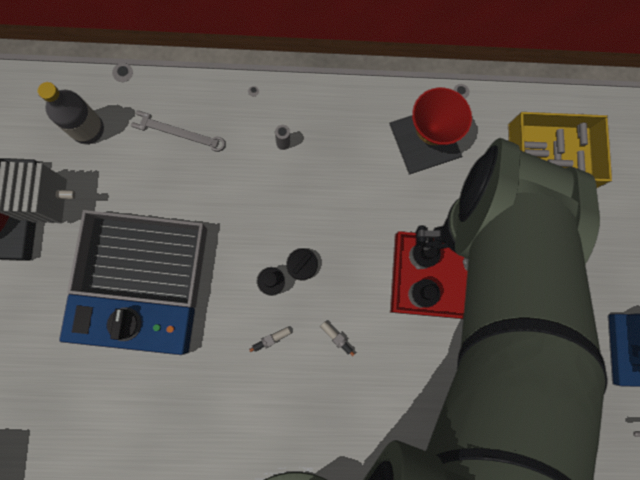

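Bowl C is still at (271,281). Two bowls are visible in the tray, at (428,253) and (427,291).

```bash
python3 -m creep '[{"wx":0,"wy":0,"wz":0,"ty":0.302,"tz":-0.0605,"tx":0,"claw":0.3},{"wx":0,"wy":0,"wz":0,"ty":0.302,"tz":-0.0605,"tx":0,"claw":0.3},{"wx":0,"wy":0,"wz":0,"ty":0.302,"tz":-0.0605,"tx":0,"claw":0.3},{"wx":0,"wy":0,"wz":0,"ty":0.302,"tz":-0.0605,"tx":0,"claw":0.3},{"wx":0,"wy":0,"wz":0,"ty":0.302,"tz":-0.0605,"tx":0,"claw":0.3},{"wx":0,"wy":0,"wz":0,"ty":0.302,"tz":-0.0605,"tx":0,"claw":0.3},{"wx":0,"wy":0,"wz":0,"ty":0.302,"tz":-0.0605,"tx":0,"claw":0.3},{"wx":0,"wy":0,"wz":0,"ty":0.302,"tz":-0.0605,"tx":0,"claw":0.3}]'
python3 g.py .491 .0632 .074
python3 -c "
from h import *
im=bot.grab_frame('top');crop(im,240,170,270,160,2,'top5.png')"
```

```text
clock: 17.25
position: [0.4934, 0.0641, 0.2039]
tool_rot: [-0.24, 1.561, -0.238]
force: [-0.3, -0.2, 0.4]
grip_width: 0.0596
17.25 [0.4934 0.0641 0.2039] y-> 0.14 down [ 0.009 -0.002 -1.   ] F [-0.3  -0.23  0.41] w 0.0596
q [-0.29  0.38  0.05  1.99 -0.02  0.77  1.34]
tool shift [ 0.1299 -0.0006 -0.0036]
```

View pics/top5.png

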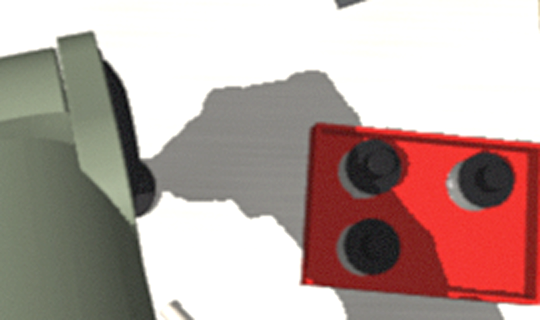

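All three bowls stand in the tray. Now I'll grasp C.

```bash
python3 -m creep '[{"wx":0,"wy":0.5,"wz":0,"ty":-0.001,"tz":-0.003,"tx":0.04,"claw":0.3},{"wx":0,"wy":0.5,"wz":0,"ty":-0.001,"tz":-0.003,"tx":0.085,"claw":0.3},{"wx":0,"wy":0.5,"wz":0,"ty":-0.001,"tz":-0.003,"tx":0.118,"claw":0.3},{"wx":0,"wy":0.5,"wz":0,"ty":-0.001,"tz":-0.003,"tx":0.129,"claw":0.3},{"wx":0,"wy":0.5,"wz":0,"ty":-0.001,"tz":-0.003,"tx":0.129,"claw":0.3},{"wx":0,"wy":0.5,"wz":0,"ty":-0.001,"tz":-0.003,"tx":0.129,"claw":1},{"wx":0,"wy":0.5,"wz":0,"ty":-0.001,"tz":-0.003,"tx":0.129,"claw":1},{"wx":0,"wy":0.5,"wz":0,"ty":-0.001,"tz":-0.003,"tx":0.129,"claw":1}]' 40
python3 -m creep '[{"wx":0,"wy":0,"wz":0,"ty":0,"tz":0,"tx":-0.01,"claw":1},{"wx":0,"wy":0,"wz":0,"ty":0,"tz":0,"tx":-0.04,"claw":1},{"wx":0,"wy":0,"wz":0,"ty":0,"tz":0,"tx":-0.08,"claw":1},{"wx":0,"wy":0,"wz":0,"ty":0,"tz":0,"tx":-0.12,"claw":1},{"wx":0,"wy":0,"wz":0,"ty":0,"tz":0,"tx":-0.125,"claw":1},{"wx":0,"wy":0,"wz":0,"ty":0,"tz":0,"tx":-0.125,"claw":1},{"wx":0,"wy":0,"wz":0,"ty":0,"tz":0,"tx":-0.125,"claw":1},{"wx":0,"wy":0,"wz":0,"ty":0,"tz":0,"tx":-0.125,"claw":1}]' 40
python3 w.py; python3 g.py .525 .318 .2
```

```text
clock: 18.1
position: [0.4927, 0.0614, 0.0762]
tool_rot: [-0.615, 1.567, -0.615]
force: [0.2, 1.1, 8.1]
grip_width: 0.0248
clock: 18.9
position: [0.4916, 0.0615, 0.2]
tool_rot: [-1.324, 1.568, -1.324]
force: [-0.6, 0.2, -5.9]
grip_width: 0.0246
[-7.08 -5.39 -6.68 -6.03 -6.56 -5.64 -7.36 -6.04] mean -6.347750450031121
19.3 [0.4923 0.0616 0.201 ] y-> -0.0 down [ 0.003 -0.002 -1.   ] F [ 0.7  -0.21 -6.04] w 0.0249
q [-0.28  0.38  0.05  1.99 -0.02  0.77  1.35]
tool shift [0.0005 0.2564 0.0327]
```

Bowl C reads about 6.3 N, which is slightly above the stated 600 g maximum but clearly full. It goes to the tray at (0.471, -0.345).

```bash
python3 -m creep '[{"wx":0,"wy":0,"wz":0,"ty":-0.406,"tz":-0.021,"tx":0,"claw":1},{"wx":0,"wy":0,"wz":0,"ty":-0.406,"tz":-0.021,"tx":0,"claw":1},{"wx":0,"wy":0,"wz":0,"ty":-0.406,"tz":-0.021,"tx":0,"claw":1},{"wx":0,"wy":0,"wz":0,"ty":-0.406,"tz":-0.021,"tx":0,"claw":1},{"wx":0,"wy":0,"wz":0,"ty":-0.406,"tz":-0.021,"tx":0,"claw":1},{"wx":0,"wy":0,"wz":0,"ty":-0.406,"tz":-0.021,"tx":0,"claw":1},{"wx":0,"wy":0,"wz":0,"ty":-0.406,"tz":-0.021,"tx":0,"claw":1},{"wx":0,"wy":0,"wz":0,"ty":-0.406,"tz":-0.021,"tx":0,"claw":1}]'
python3 g.py .471 -.345 .2
```

```text
clock: 20.1
position: [0.4712, -0.3399, 0.2018]
tool_rot: [-0.66, 1.567, -0.66]
force: [1.1, 0.6, -6.0]
grip_width: 0.0248
20.1 [ 0.4712 -0.3399  0.2018] y-> 0.01 down [ 0.003 -0.002 -1.   ] F [ 1.14  0.58 -6.04] w 0.0248
q [ 0.43  0.51  0.12  1.78 -0.08  0.86  2.17]
tool shift [ 0.0018 -0.0051 -0.0002]
```

```bash
python3 -m creep '[{"wx":0,"wy":0,"wz":0,"ty":-0.03,"tz":-0.001,"tx":0,"claw":1}]'
python3 g.py .471 -.345 .085; python3 -c "
from h import *
im=bot.grab_frame('top');cv2.imwrite('pics/top6.png',im);cv2.imwrite('pics/scene6.png',bot.grab_frame('scene'))"
```

```text
clock: 20.2
position: [0.4689, -0.3738, 0.2018]
tool_rot: [-0.927, 1.567, -0.929]
force: [-0.4, 0.6, -5.7]
grip_width: 0.0248
20.2 [ 0.4689 -0.3738  0.2018] y-> -0.15 down [ 0.003 -0.003 -1.   ] F [-0.4   0.59 -5.73] w 0.0248
q [ 0.48  0.54  0.13  1.73 -0.08  0.88  2.22]
tool shift [0.1167 0.0292 0.0018]
```

View pics/scene6.png

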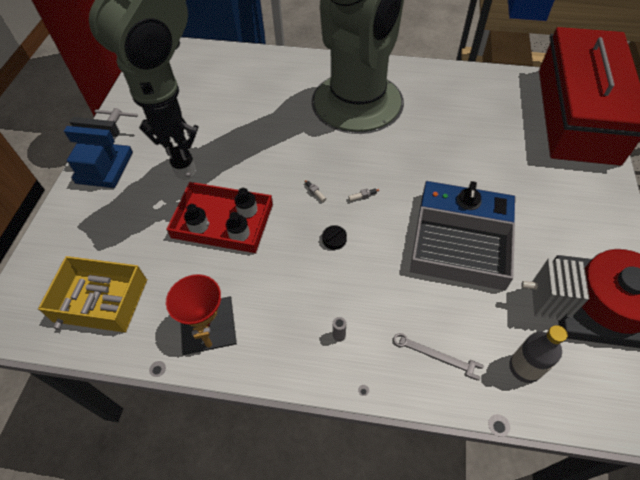

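View pics/top6.png

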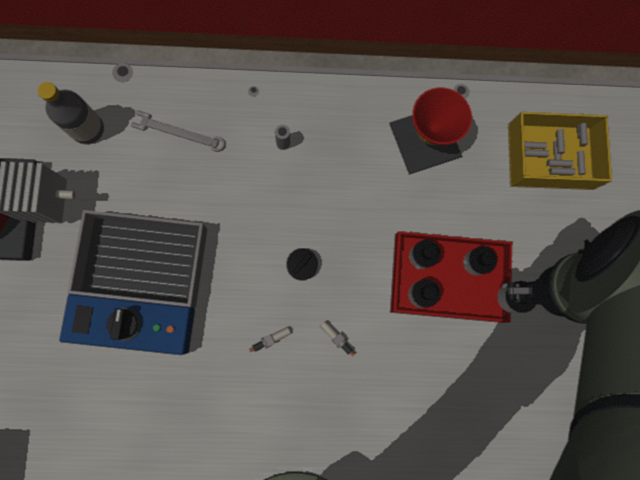

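Three bowls are standing in the tray, at (428,253), (482,260) and (427,292) in the top view. Slot S3 is free, so I'll place C there.

```bash
python3 -c "
from h import *
for u,v in [(428,252),(482,260),(427,291)]: print(ray('top',u,v,.058).round(3))"
python3 -m creep '[{"wx":0,"wy":0,"wz":0,"ty":0.029,"tz":0.002,"tx":0,"claw":1},{"wx":0,"wy":0,"wz":0,"ty":0.029,"tz":0.002,"tx":0,"claw":1},{"wx":0,"wy":0,"wz":0,"ty":0.029,"tz":0.002,"tx":0.02,"claw":1},{"wx":0,"wy":0,"wz":0,"ty":0.029,"tz":0.002,"tx":0.05,"claw":1},{"wx":0,"wy":0,"wz":0,"ty":0.029,"tz":0.002,"tx":0.08,"claw":1},{"wx":0,"wy":0,"wz":0,"ty":0.029,"tz":0.002,"tx":0.105,"claw":1},{"wx":0,"wy":0,"wz":0,"ty":0.029,"tz":0.002,"tx":0.112,"claw":1},{"wx":0,"wy":0,"wz":0,"ty":0.029,"tz":0.002,"tx":0.115,"claw":1}]'
python3 g.py .471 -.345 .084
```

```text
[ 0.555 -0.239  0.058]
[ 0.543 -0.345  0.058]
[ 0.48  -0.237  0.058]
clock: 21.1
position: [0.4707, -0.3462, 0.0861]
tool_rot: [-1.236, 1.567, -1.242]
force: [0.0, -0.2, -5.0]
grip_width: 0.0248
21.1 [ 0.4707 -0.3462  0.0861] y-> -0.3 down [ 0.001 -0.004 -1.   ] F [ 0.04 -0.18 -4.96] w 0.0248
q [ 0.46  0.68  0.1   1.84 -0.1   0.63  2.19]
tool shift [0.0021 0.0012 0.0003]
```

```bash
python3 -m creep '[{"wx":0,"wy":0,"wz":0,"ty":0,"tz":0,"tx":0.002,"claw":1},{"wx":0,"wy":0,"wz":0,"ty":0,"tz":0,"tx":0.002,"claw":1},{"wx":0,"wy":0,"wz":0,"ty":0,"tz":0,"tx":0.002,"claw":0.55},{"wx":0,"wy":0,"wz":0,"ty":0,"tz":0,"tx":0.002,"claw":0.3},{"wx":0,"wy":0,"wz":0,"ty":0,"tz":0,"tx":0.002,"claw":0.3},{"wx":0,"wy":0,"wz":0,"ty":0,"tz":0,"tx":-0.03,"claw":0.3},{"wx":0,"wy":0,"wz":0,"ty":0,"tz":0,"tx":-0.07,"claw":0.3},{"wx":0,"wy":0,"wz":0,"ty":0,"tz":0,"tx":-0.11,"claw":0.3}]'
python3 g.py .401 .328 .2
```

```text
clock: 21.9
position: [0.4703, -0.3457, 0.1977]
tool_rot: [-1.289, 1.567, -1.294]
force: [0.1, 0.5, 0.2]
grip_width: 0.0597
21.9 [ 0.4703 -0.3457  0.1977] y-> -0.31 down [ 0.001 -0.004 -1.   ] F [0.13 0.48 0.21] w 0.0597
q [ 0.44  0.52  0.13  1.77 -0.08  0.85  2.17]
tool shift [-0.005   0.6733 -0.073 ]
```

```bash
python3 -m creep '[{"wx":0,"wy":0,"wz":0,"ty":0.4,"tz":0.05,"tx":0,"claw":0.3},{"wx":0,"wy":0,"wz":0,"ty":0.4,"tz":0.05,"tx":0,"claw":0.3},{"wx":0,"wy":0,"wz":0,"ty":0.4,"tz":0.05,"tx":0,"claw":0.3},{"wx":0,"wy":0,"wz":0,"ty":0.4,"tz":0.05,"tx":0,"claw":0.3},{"wx":0,"wy":0,"wz":0,"ty":0.4,"tz":0.05,"tx":0,"claw":0.3},{"wx":0,"wy":0,"wz":0,"ty":0.4,"tz":0.05,"tx":0,"claw":0.3},{"wx":0,"wy":0,"wz":0,"ty":0.4,"tz":0.05,"tx":0,"claw":0.3},{"wx":0,"wy":0,"wz":0,"ty":0.4,"tz":0.05,"tx":0,"claw":0.3}]'
python3 g.py .401 .328 .2
python3 -c "
from h import *
im=bot.grab_frame('top');crop(im,380,210,140,120,4,'t7.png');im=bot.grab_frame('scene');crop(im,150,170,140,90,4,'s7.png')"
```

```text
clock: 22.7
position: [0.5222, 0.0529, 0.1968]
tool_rot: [-1.029, 1.567, -1.035]
force: [1.2, -0.4, 0.3]
grip_width: 0.0596
22.7 [0.5222 0.0529 0.1968] y-> -0.32 down [ 0.002 -0.004 -1.   ] F [ 1.19 -0.35  0.27] w 0.0596
q [-0.27  0.43  0.08  1.92 -0.04  0.79  1.39]
tool shift [-0.0045  0.2744 -0.1227]
```

View pics/t7.png

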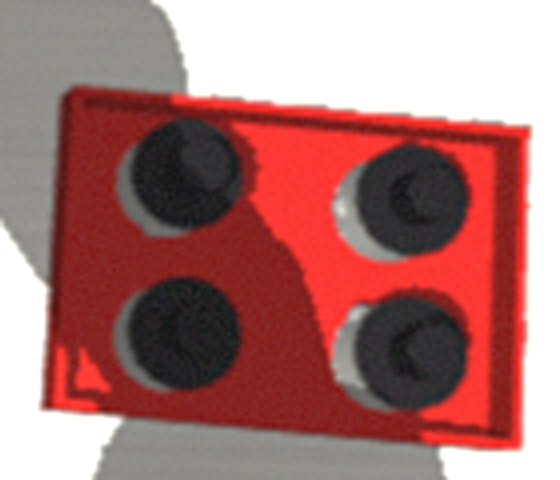

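View pics/s7.png

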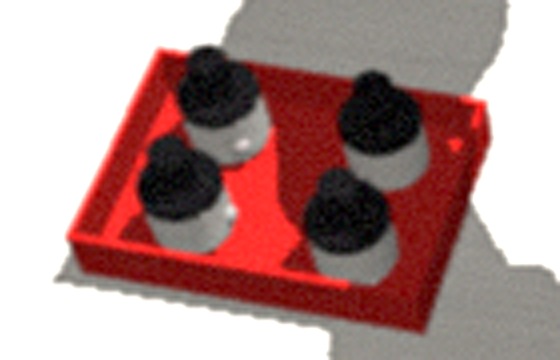

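All four bowls stand upright inside the tray. Now the knob.

```bash
python3 -m creep '[{"wx":4.2,"wy":0,"wz":0,"ty":0.274,"tz":-0.123,"tx":0,"claw":0.3},{"wx":4.2,"wy":0,"wz":0,"ty":0.274,"tz":-0.123,"tx":0,"claw":0.3},{"wx":4.2,"wy":0,"wz":0,"ty":0.274,"tz":-0.123,"tx":0,"claw":0.3},{"wx":4.2,"wy":0,"wz":0,"ty":0.274,"tz":-0.123,"tx":0,"claw":0.3},{"wx":4.2,"wy":0,"wz":0,"ty":0.274,"tz":-0.123,"tx":0,"claw":0.3},{"wx":4.2,"wy":0,"wz":0,"ty":0.274,"tz":-0.123,"tx":0,"claw":0.3},{"wx":4.2,"wy":0,"wz":0,"ty":0.274,"tz":-0.123,"tx":0,"claw":0.3},{"wx":4.2,"wy":0,"wz":0,"ty":0.274,"tz":-0.123,"tx":0,"claw":0.3}]'
python3 g.py .401 .328 .101
python3 -c "
from h import *
im=bot.grab_frame('top');crop(im,55,205,155,155,3,'t8.png');im=bot.grab_frame('scene');crop(im,400,140,150,150,4,'s8.png')"
```

```text
clock: 23.6
position: [0.398, 0.3327, 0.196]
tool_rot: [-0.251, 1.569, -0.318]
force: [1.3, -0.7, -0.6]
grip_width: 0.0598
23.6 [0.398  0.3327 0.196 ] y-> -3.85 down [ 0.002 -0.001 -1.   ] F [ 1.26 -0.71 -0.63] w 0.0598
q [-0.84  0.42  0.03  1.93 -0.02  0.78  0.71]
tool shift [ 0.095  -0.0045  0.0031]
```

View pics/s8.png

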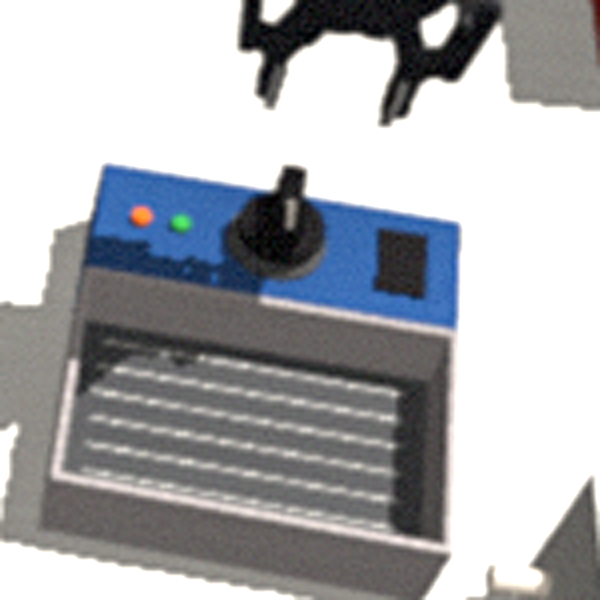

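View pics/t8.png

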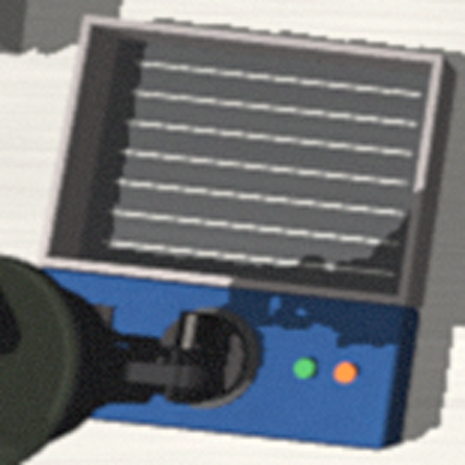

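```bash
python3 -c "
from h import *
for z in (.079,.075,.065): print(ray('top',55+209/3,205+357/3,z).round(4))
im=cv2.imread('pics/top0.png')
crop(im,100,300,50,50,12,'k.png')
c=np.array([.401,.328]);e=np.array([.9969,-.079]);f=np.array([.079,.9969])
for s,t in[(1,1),(1,-1),(-1,-1),(-1,1)]:
  p=c+e*.027*s+f*.008*t;print(((proj('top',[*p,.105])-[100,300])*12).round(0))
print(((proj('top',[*c,.079])-[100,300])*12).round(0), .027*539/.93*12)
"
```

```text
[0.402  0.3239 0.079 ]
[0.402  0.3251 0.075 ]
[0.402  0.3282 0.065 ]
[189. 104.]
[297. 116.]
[235. 485.]
[126. 473.]
[268. 294.] 187.7806451612903
```

View pics/k.png

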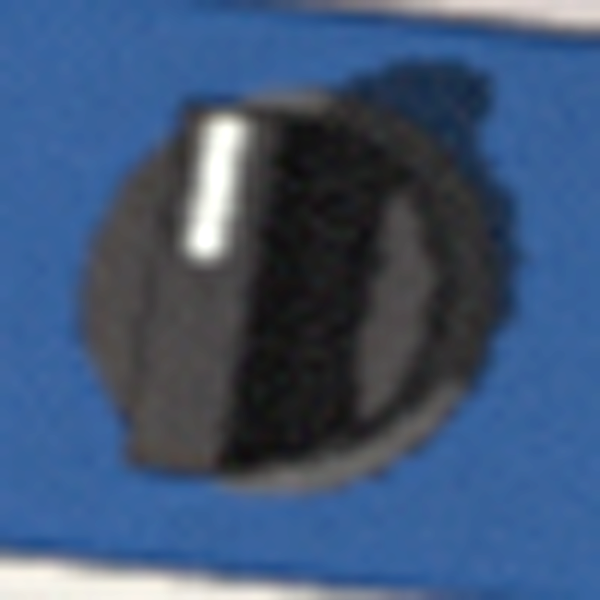

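The bar outline matches my prediction to within about 1 mm, so I'll descend onto it.

```bash
python3 -m creep '[{"wx":0,"wy":0,"wz":0,"ty":-0.003,"tz":0.003,"tx":0.02,"claw":0.3},{"wx":0,"wy":0,"wz":0,"ty":-0.0035,"tz":0.0035,"tx":0.06,"claw":0.3},{"wx":0,"wy":0,"wz":0,"ty":-0.0035,"tz":0.0035,"tx":0.082,"claw":0.3},{"wx":0,"wy":0,"wz":0,"ty":-0.0035,"tz":0.0035,"tx":0.092,"claw":0.3},{"wx":0,"wy":0,"wz":0,"ty":-0.0035,"tz":0.0035,"tx":0.094,"claw":0.3},{"wx":0,"wy":0,"wz":0,"ty":-0.0035,"tz":0.0035,"tx":0.094,"claw":0.3}]' 60
python3 g.py .4015 .329 .101
```

```text
clock: 24.3
position: [0.4035, 0.3262, 0.1027]
tool_rot: [-0.3, 1.567, -0.372]
force: [0.4, 0.9, 0.6]
grip_width: 0.0595
24.3 [0.4035 0.3262 0.1027] y-> -4.14 down [ 0.003 -0.001 -1.   ] F [0.4  0.94 0.63] w 0.0595
q [-0.82  0.57  0.03  2.   -0.02  0.57  0.72]
tool shift [ 0.0017  0.0027 -0.0022]
```

```bash
python3 -m creep '[{"wx":-0.5,"wy":0,"wz":0,"ty":0.003,"tz":-0.002,"tx":0.001,"claw":0.3},{"wx":-0.5,"wy":0,"wz":0,"ty":0.003,"tz":-0.002,"tx":0.001,"claw":0.5},{"wx":-0.5,"wy":0,"wz":0,"ty":0.003,"tz":-0.002,"tx":0.001,"claw":0.6}]' 60
python3 g.py .4015 .329 .101
```

```text
clock: 24.6
position: [0.4019, 0.3296, 0.1023]
tool_rot: [-0.061, 1.567, -0.125]
force: [0.3, -0.4, -0.0]
grip_width: 0.0345
24.6 [0.4019 0.3296 0.1023] y-> -3.63 down [ 0.004 -0.    -1.   ] F [ 0.29 -0.37 -0.  ] w 0.0345
q [-0.82  0.57  0.02  2.   -0.02  0.57  0.72]
tool shift [ 0.0013 -0.0006 -0.0004]
```

```bash
python3 -m creep '[{"wx":0,"wy":0,"wz":0,"ty":0,"tz":0,"tx":0.001,"claw":0.75},{"wx":0,"wy":0,"wz":0,"ty":0,"tz":0,"tx":0.001,"claw":1},{"wx":0,"wy":0,"wz":0,"ty":0,"tz":0,"tx":0.001,"claw":1},{"wx":0,"wy":0,"wz":0,"ty":0,"tz":0,"tx":0.001,"claw":1}]' 60
python3 g.py .4015 .329 .101;python3 -c "
from h import *
print(bot.observe()['moment'])"
```

```text
clock: 25.0
position: [0.402, 0.3296, 0.1014]
tool_rot: [-0.062, 1.567, -0.126]
force: [1.2, -1.9, 1.9]
grip_width: 0.0148
25.0 [0.402  0.3296 0.1014] y-> -3.64 down [ 0.004 -0.    -1.   ] F [ 1.2  -1.93  1.93] w 0.0148
q [-0.82  0.58  0.02  2.   -0.02  0.57  0.72]
tool shift [ 0.0004 -0.0006 -0.0005]
[-0.17296638 -0.06488284 -0.15215028]
```

```bash
python3 -m creep '[{"wx":0,"wy":0,"wz":0,"ty":0,"tz":0,"tx":0.003,"claw":1},{"wx":0,"wy":0,"wz":0,"ty":0,"tz":0,"tx":0.006,"claw":1},{"wx":0,"wy":0,"wz":0,"ty":0,"tz":0,"tx":0.009,"claw":1},{"wx":0,"wy":0,"wz":0,"ty":0,"tz":0,"tx":0.009,"claw":1},{"wx":0,"wy":0,"wz":0,"ty":0,"tz":0,"tx":0.009,"claw":1}]' 60
python3 g.py .4015 .329 .101;python3 -c "
from h import *
print(bot.observe()['moment'])"
```

```text
clock: 25.5
position: [0.402, 0.3296, 0.0926]
tool_rot: [-0.022, 1.567, -0.086]
force: [-3.0, -2.7, 14.9]
grip_width: 0.015
25.5 [0.402  0.3296 0.0926] y-> -3.64 down [ 0.004 -0.    -1.   ] F [-2.98 -2.65 14.88] w 0.015
q [-0.82  0.59  0.02  2.   -0.02  0.55  0.72]
tool shift [-0.0084 -0.0006 -0.0005]
[-0.63851859  0.67062449 -0.10155211]
```

Fully pressed: 8.8 mm of travel, with about 15 N against the end stop. Now I'll turn it clockwise.

```bash
python3 -m creep '[{"wx":6,"wy":0,"wz":0,"ty":0,"tz":0,"tx":0,"claw":1},{"wx":13,"wy":0,"wz":0,"ty":0,"tz":0,"tx":0,"claw":1},{"wx":20,"wy":0,"wz":0,"ty":0,"tz":0,"tx":0,"claw":1},{"wx":27,"wy":0,"wz":0,"ty":0,"tz":0,"tx":0,"claw":1}]' 60
python3 g.py .402 .3296 .0926;python3 -c "
from h import *
print(bot.observe()['moment'])"
```

```text
clock: 25.9
position: [0.4021, 0.3296, 0.0927]
tool_rot: [0.486, 1.567, -0.054]
force: [-1.9, -2.3, 10.8]
grip_width: 0.015
25.9 [0.4021 0.3296 0.0927] y-> -30.92 down [ 0.004 -0.    -1.   ] F [-1.92 -2.27 10.75] w 0.015
q [-0.91  0.6   0.15  2.   -0.16  0.55  0.38]
tool shift [ 0.0001 -0.0001 -0.0001]
[-0.55542868  0.60004964  0.01901228]
```

```bash
python3 -m creep '[{"wx":7,"wy":0,"wz":0,"ty":0,"tz":0,"tx":0.0005,"claw":1},{"wx":14,"wy":0,"wz":0,"ty":0,"tz":0,"tx":0.0005,"claw":1},{"wx":21,"wy":0,"wz":0,"ty":0,"tz":0,"tx":0.0005,"claw":1},{"wx":28,"wy":0,"wz":0,"ty":0,"tz":0,"tx":0.0005,"claw":1},{"wx":32,"wy":0,"wz":0,"ty":0,"tz":0,"tx":0.0005,"claw":1}]' 60
python3 g.py .402 .3296 .0926;python3 -c "
from h import *
print(bot.observe()['moment'])"
```

```text
clock: 26.4
position: [0.4021, 0.3296, 0.0925]
tool_rot: [1.068, 1.567, -0.034]
force: [-3.9, -3.4, 19.3]
grip_width: 0.0149
26.4 [0.4021 0.3296 0.0925] y-> -63.19 down [ 0.004 -0.    -1.   ] F [-3.87 -3.42 19.31] w 0.0149
q [-1.02  0.62  0.3   2.01 -0.33  0.56 -0.03]
tool shift [-0.0001 -0.0001 -0.    ]
[-0.91207969  0.9300976   0.08763371]
```

```bash
m(){ python3 -c "
from h import *
s=bot.observe();R=Ro.from_euler('xyz',s['tool_rot']).as_matrix();print('yaw',np.degrees(np.arctan2(-R[0,1],R[1,1])).round(2),'m',s['moment'].round(3),'F',s['force'].round(1),s['position'].round(4))"; }
python3 -m creep '[{"wx":3,"wy":0,"wz":0,"ty":0,"tz":0,"tx":0,"claw":1}]' >/dev/null; m
python3 -m creep '[{"wx":3,"wy":0,"wz":0,"ty":0,"tz":0,"tx":0,"claw":1}]' >/dev/null; m
python3 -m creep '[{"wx":3,"wy":0,"wz":0,"ty":0,"tz":0,"tx":0,"claw":1}]' >/dev/null; m
```

```text
yaw -66.34 m [-0.612  0.482  0.05 ] F [-2.4 -1.8  7.8] [0.4021 0.3296 0.0927]
yaw -69.46 m [-0.463  0.394  0.043] F [-1.7 -1.5  8.1] [0.4021 0.3296 0.0927]
yaw -72.57 m [-0.396  0.312  0.005] F [-0.7 -1.6  7.6] [0.4021 0.3296 0.0927]
```

```bash
m(){ python3 -c "
from h import *
s=bot.observe();R=Ro.from_euler('xyz',s['tool_rot']).as_matrix();print('yaw',np.degrees(np.arctan2(-R[0,1],R[1,1])).round(2),'m',s['moment'].round(3),'F',s['force'].round(1),s['position'].round(4))"; }
python3 -m creep '[{"wx":2,"wy":0,"wz":0,"ty":0,"tz":0,"tx":0.0003,"claw":1}]' >/dev/null; m
python3 -m creep '[{"wx":2,"wy":0,"wz":0,"ty":0,"tz":0,"tx":0.0003,"claw":1}]' >/dev/null; m
python3 -m creep '[{"wx":2,"wy":0,"wz":0,"ty":0,"tz":0,"tx":0,"claw":1}]' >/dev/null; m
```

```text
yaw -74.67 m [-0.84   0.901  0.098] F [-4.7 -2.8 19.7] [0.4021 0.3296 0.0925]
yaw -76.75 m [-0.882  1.023  0.09 ] F [-4.2 -3.7 19.6] [0.4021 0.3296 0.0925]
yaw -78.83 m [-0.555  0.624 -0.025] F [-2.3 -1.9  9.8] [0.4021 0.3296 0.0927]
```

```bash
m(){ python3 -c "
from h import *
s=bot.observe();R=Ro.from_euler('xyz',s['tool_rot']).as_matrix();print('yaw',np.degrees(np.arctan2(-R[0,1],R[1,1])).round(2),'m',s['moment'].round(3),'F',s['force'].round(1),s['position'].round(4))"; }
python3 -m creep '[{"wx":2,"wy":0,"wz":0,"ty":0,"tz":0,"tx":0.0001,"claw":1}]' >/dev/null; m
python3 -m creep '[{"wx":2,"wy":0,"wz":0,"ty":0,"tz":0,"tx":0,"claw":1}]' >/dev/null; m
python3 -m creep '[{"wx":2,"wy":0,"wz":0,"ty":0,"tz":0,"tx":0.0001,"claw":1}]' >/dev/null; m
```

```text
yaw -80.9 m [-0.475  0.53   0.066] F [-2.3 -1.3 11.6] [0.4021 0.3296 0.0926]
yaw -82.95 m [-0.503  0.458  0.429] F [-0.8 -2.1  8.6] [0.4021 0.3296 0.0927]
yaw -84.96 m [-0.593  0.5    1.033] F [-2.5 -1.7 12.2] [0.4021 0.3296 0.0926]
```

The moment climbed to 1.0 N m, so the knob is at its stop at about 1.37–1.4 rad. Now I'll let it go.

```bash
python3 -m creep '[{"wx":0.5,"wy":0,"wz":0,"ty":0,"tz":0,"tx":0,"claw":1},{"wx":0.5,"wy":0,"wz":0,"ty":0,"tz":0,"tx":0,"claw":0.6},{"wx":0.5,"wy":0,"wz":0,"ty":0,"tz":0,"tx":0,"claw":0.3},{"wx":0.5,"wy":0,"wz":0,"ty":0,"tz":0,"tx":0,"claw":0.3},{"wx":0.5,"wy":0,"wz":0,"ty":0,"tz":0,"tx":0,"claw":0.3},{"wx":0.5,"wy":0,"wz":0,"ty":0,"tz":0,"tx":-0.03,"claw":0.3},{"wx":0.5,"wy":0,"wz":0,"ty":0,"tz":0,"tx":-0.07,"claw":0.3},{"wx":0.5,"wy":0,"wz":0,"ty":0,"tz":0,"tx":-0.11,"claw":0.3}]' 60
python3 -m creep '[{"wx":0,"wy":0,"wz":0,"ty":-0.1,"tz":0,"tx":-0.05,"claw":0.3},{"wx":0,"wy":0,"wz":0,"ty":-0.1,"tz":0,"tx":-0.05,"claw":0.3},{"wx":0,"wy":0,"wz":0,"ty":-0.1,"tz":0,"tx":-0.05,"claw":0.3}]'
python3 -c "
from h import *
im=bot.grab_frame('top');cv2.imwrite('pics/t9.png',im);im=bot.grab_frame('scene');cv2.imwrite('pics/s9.png',im);crop(im,420,150,100,80,8,'s9c.png')"
```

```text
clock: 28.1
position: [0.4011, 0.3291, 0.2035]
tool_rot: [0.985, 1.567, -0.507]
force: [-0.6, 0.9, 0.4]
grip_width: 0.0598
clock: 28.4
position: [0.2979, 0.3213, 0.2543]
tool_rot: [1.139, 1.569, -0.35]
force: [-0.4, 0.3, 0.3]
grip_width: 0.0596
```

View pics/t9.png

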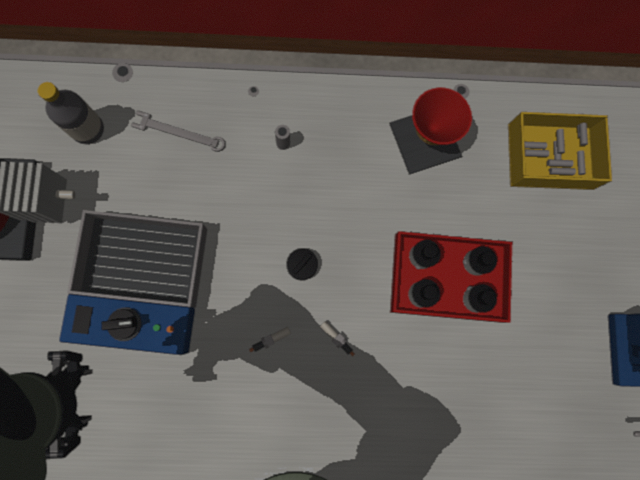

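View pics/s9c.png

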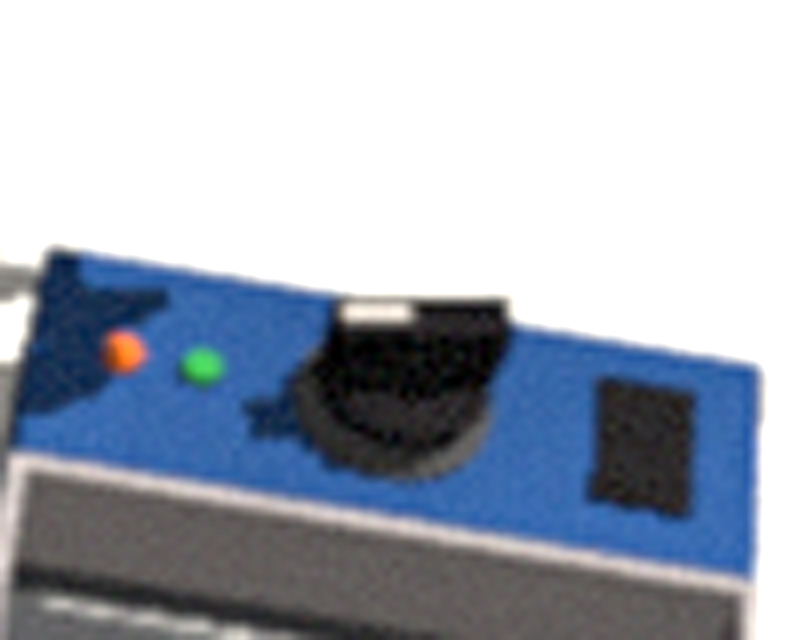

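View pics/s9.png

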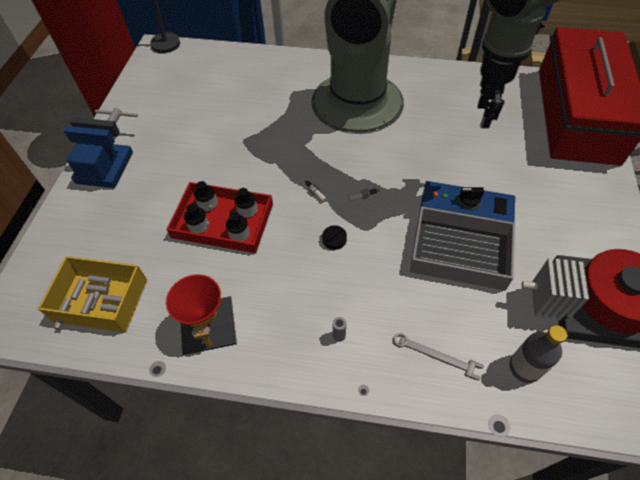

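The bar now points along the control box. I'll check numerically that it has sprung up.

```bash
python3 -c "
from h import *
im=bot.grab_frame('top');crop(im,100,300,50,50,12,'k2.png');im=bot.grab_frame('scene');crop(im,445,170,50,50,12,'k3.png')
c=np.array([.402,.3293])
for a in(-80,-83):
 e=np.array([np.cos(np.radians(a)),np.sin(np.radians(a))]);f=np.array([-e[1],e[0]])
 for z in(.105,.096):
  for n,o in(('top',[100,300]),('scene',[445,170])):
   print(a,z,n,[((proj(n,[*(c+e*.027*s+f*.008*t),z])-o)*12).round(0).tolist() for s,t in[(1,1),(1,-1),(-1,-1),(-1,1)]])
"
```

```text
-80 0.105 top [[384.0, 205.0], [393.0, 313.0], [23.0, 368.0], [14.0, 259.0]]
-80 0.105 scene [[212.0, 260.0], [199.0, 200.0], [462.0, 193.0], [477.0, 254.0]]
-80 0.096 top [[402.0, 206.0], [411.0, 313.0], [44.0, 368.0], [36.0, 260.0]]
-80 0.096 scene [[203.0, 288.0], [189.0, 228.0], [451.0, 221.0], [466.0, 282.0]]
-83 0.105 top [[387.0, 214.0], [391.0, 323.0], [19.0, 359.0], [17.0, 249.0]]
-83 0.105 scene [[209.0, 255.0], [200.0, 194.0], [465.0, 198.0], [477.0, 259.0]]
-83 0.096 top [[405.0, 215.0], [409.0, 323.0], [41.0, 359.0], [38.0, 250.0]]
-83 0.096 scene [[200.0, 283.0], [190.0, 223.0], [454.0, 227.0], [465.0, 287.0]]
```

View pics/k2.png

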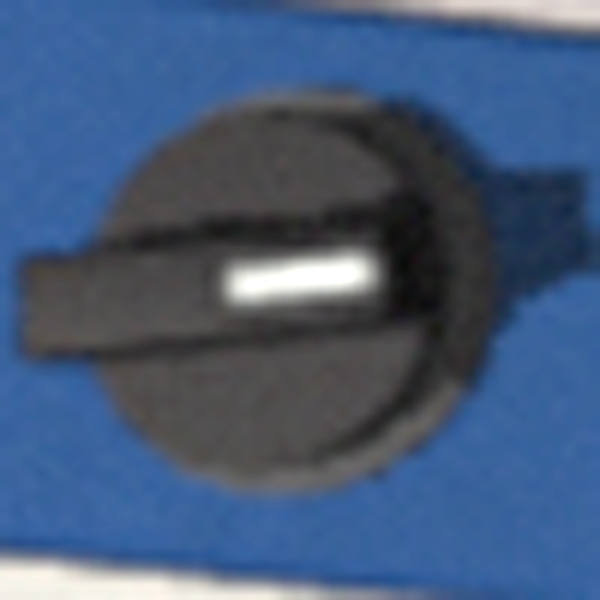

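View pics/k3.png

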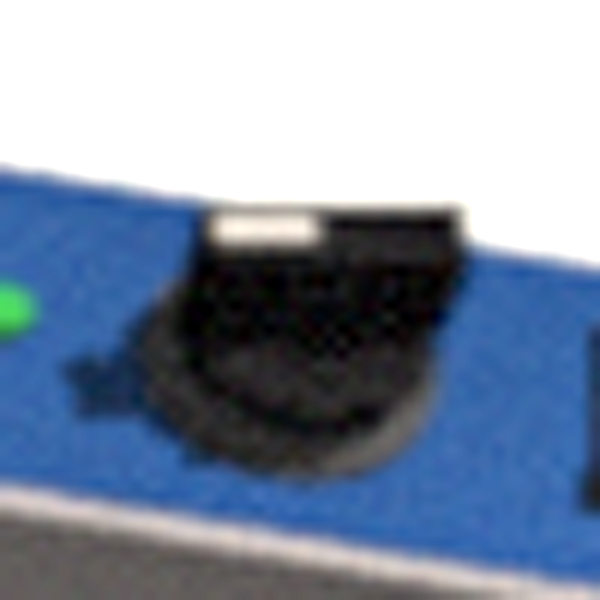

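```bash
python3 -c "
from h import *
im=cv2.imread('pics/scene0.png');crop(im,445,170,50,50,12,'k0.png')
c=np.array([.402,.3293])
a=-3.3
e=np.array([np.cos(np.radians(a)),np.sin(np.radians(a))]);f=np.array([-e[1],e[0]])
for z in(.105,.096): print(z,[((proj('scene',[*(c+e*.027*s+f*.008*t),z])-[445,170])*12).round(0).tolist() for s,t in[(1,1),(1,-1),(-1,-1),(-1,1)]])
"
```

```text
0.105 [[371.0, 334.0], [291.0, 322.0], [305.0, 122.0], [383.0, 133.0]]
0.096 [[361.0, 362.0], [281.0, 350.0], [295.0, 150.0], [373.0, 162.0]]
```

View pics/k0.png

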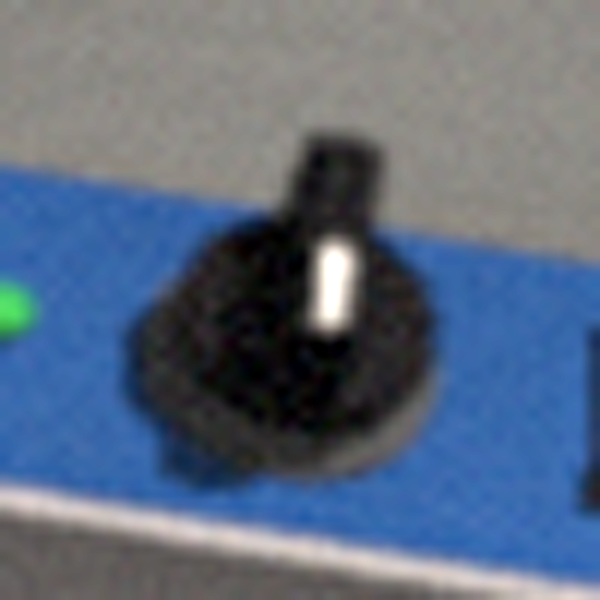

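```bash
python3 g.py; python3 -c "
from workcell import bot
print(bot.job_done())"
```

```text
28.6 [0.3015 0.3216 0.253 ] y-> -85.43 down [ 0.004 -0.002 -1.   ] F [-0.71  0.54  0.02] w 0.0596
q [-1.46  0.26  0.62  2.08 -0.19  0.86 -0.66]
the job is handed in; nothing more can be done
None
```

The job is handed in at 28.6 s. All four bowls on the bench turned out to be full, so all four stand in the red tray and the tank is empty.

**Weights:** they hefted at about 5.3, 3.8, 4.3 and 6.3 N, or 0.54, 0.39, 0.43 and 0.65 kg. The last reading is a little above the stated 600 g maximum, so the force reading may run slightly high. That would not change where any bowl belongs.

**Knob:** I pressed it about 9 mm and turned it clockwise roughly 1.39 rad. The moment rose to 1 N m at the stop, and then I let it go.

**Last checks:**
- **Bowls:** the final pictures show all four upright in the tray.
- **Bystanders:** the fuel cap, spark plugs and socket look unmoved.
- **Knob height:** the scene view shows the bar 12 enlarged pixels lower than calculated for "up". The picture from before the press showed the same offset (11 pixels), so I take it to be up. The top view agrees.
- **Arm:** it stands clear of everything.

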